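Move three tool holders one station on

ROBOT

A 7-joint arm with a two-finger parallel gripper is mounted at the origin on the work surface. World frame = base frame: x ahead of the robot, y to its left, z up, the work surface at z = 0. Lengths are in mm, angles in rad, forces in N, time in s.
With the tool pointing down it reaches from about 400 to 875 mm from the base axis. Payload 4.4 kg.
Tool frame: the origin (TCP) lies on the centre line of the jaws, within the pads' length; the fingertips stand 22 mm ahead of it and the grasp point (between the pads) lies 3 mm ahead of it; z points along the fingers, y is the direction in which the jaws open and shut (so a half turn about z gives the same grasp; the last joint's range is limited). The gripper opens to 85 mm and grips with 20 to 120 N. Pads are 22 mm wide; open, the fingers measure 114 mm over their backs; the gripper's body (76 mm by 85 mm) begins 54 mm behind the grasp point. The pads swing forward as they close: fully open they stand 13 mm farther back than shut.
Start: joints at [-0.066, 0.628, 0.038, 1.517, -0.027, 0.996, -0.02], TCP at [650.013, 0.026, 253.313] pointing down, gripper open.
Joint ranges: [-3.06, 3.06], [-0.37, 2.12], [-1.25, 1.32], [0.18, 2.47], [-1.1, 4.24], [0.23, 1.98], [-2.94, 2.94]. Speed limits (rad/s): [2.57, 2.57, 3.14, 3.14, 3.14, 3.14, 3.14].

INTERFACE

Orientations are given as [roll, pitch, yaw] about the fixed x, y, z axes, in that order (R = Rz(yaw) Ry(pitch) Rx(roll)).
In Python, from cell import ctrl gives the robot as it stands. The module is installed in compiled form; this text tells all that it offers.
- The arm moves only by the tool step_arm, never from a script. Its argument "commands" is a list of rows, each a list of 7 numbers: the shift along the tool's x, y, z in mm, then the turn, a rotation vector about the tool's x, y, z in degrees, then the closure in counts, from 0 (fully open) to 255 (shut). A call has 1 to 8 rows; each row is the pose to reach, as a shift and turn from the pose commanded when the call began, along the tool's axes at that moment; what a row does not reach only later rows make up. A row lasts 1/10 s, in which the tool goes at most 50 mm and 8.59 degrees, less where a joint would pass 70% of its speed; a pose out of reach is approached as far as the arm can. A call with a gripper value outside its range is refused whole. The fingers move at their own pace and stop on an object; the grip force is fixed at half the most. Time passes only in rows, so rows that repeat a pose let the fingers close. It gives the time, the measured TCP pose, the force and the opening at its end, in the units of the state.
- ctrl.read_state(): the state, without advancing time (a new reading comes with each control period).
- ctrl.get_image(name): name is "scene" or "side" or "wrist"; returns the picture (420x560x3 uint8, red, green, blue); there is no depth.
- ctrl.camera_info(name): a dict with "vertical_fov" (degrees; the focal length in pixels is half the picture's height over the tangent of half this angle, whatever the lens; pixels are square), "cx", "cy" (the principal point, pixels), "dist_coeffs" ([k1, k2, p1, p2, k3] as OpenCV has them; the pictures are not rectified), "rvec" (rotation vector, rad) and "tvec" (3), from world to camera coordinates, as OpenCV has them. Camera axes: x right, y down, z forward; pixel columns grow to the right and rows downward; lengths in mm; the calibration is good to about 2 mm. A picture is of the moment at which its call begins: read the wrist's pose just before it. camera_info takes no time and is no camera call; for the wrist camera it gives the pose at the moment of the call.
- ctrl.finish_job(): hands the job in, once; it reports no verdict.
Trained networks look in the newest picture that a camera, given by its name, has taken for a name from the list of things; names that differ only in an ending like _2 or _b are one class to them, and where a whole thing is asked for, a point or a joint stands for the part that bears it (a point fixed in the world has none). Each returns a list of dicts, best first, with "p" (0 to 1); they miss things now and then, are a little off and sometimes report something else, mostly with a low value. They report only what shows in the picture. A call takes as long as a camera call.
- ctrl.spot_in(thing, camera): "point" ([row, column] as shares, 0 to 1, of the picture: columns of its width, rows of its height, amid what is visible of it).
The state is a dict: "clock": time; "qpos": joint angles; "qd": joint speeds; "tau": joint torques, N m; "eef_pos": TCP position; "tool_rot": TCP orientation; "force": force on the tool from outside, world axes, zero at the start; "torque": the same for the moment, N m; "width": finger opening in mm.
Only numpy, scipy, OpenCV 4.12 (cv2) and the standard library are available. Lean on these libraries where they do the work, as an engineer would, in place of code of your own. Each camera call takes 0.05 s, during which the arm holds its last target. There are 200 camera calls.

TASK

Each of these tool holders has finished where it stands, so move all three one station on: the collet chuck from the carrying rack into the tightening fixture, the rebate head from the tightening fixture onto the height gauge, and the grooving cutter from the height gauge into the socket of the rack that the collet chuck left. Use the empty parking pot as the stop on the way, and finish with every holder upright, fully home in its socket and let go. Do not drop a holder or let one touch the machine table, and leave the drill chuck in the other socket of the rack as it is.

Things in the scene. Friction and masses are not known exactly. Their poses are not given: they have to be found in the camera images.
- collet_chuck: Collet chuck holder, 0.5-0.8 kg: dark body 36 mm across, above it a slotted nut 42 mm across (40 to 64 mm above the origin) to grip, a 12 mm router bit on top (to 86 mm). Starts in the near socket of the rack. Origin: centre of the underside of its 50 mm flange (12 mm thick), z up. Below: cone 32 to 17 mm across, 48 mm long, then a stud, tip 62 mm down.
- rebate_head: Rebate head holder, 0.5-0.9 kg: fat bright cylinder 54 mm across (18 to 62 mm above the origin) to grip, two flush knives, flat top, no bit. Starts in the tightening fixture. Origin: centre of the underside of its 50 mm flange (12 mm thick), z up. Below: cone 32 to 17 mm across, 48 mm long, then a stud, tip 62 mm down.
- grooving_cutter: Grooving cutter holder, 0.6-0.95 kg: toothed disc 80 mm across (18 to 24 mm above the origin), above it bright rings 40 mm across (24 to 62 mm) to grip, screw head on top (to 68 mm). Starts on the height gauge. Origin: centre of the underside of its 50 mm flange (12 mm thick), z up. Below: cone 32 to 17 mm across, 48 mm long, then a stud, tip 62 mm down.
- drill_chuck: Drill chuck holder, stays where it is in the far socket of the rack: dark ribbed barrel 43 mm across, bright tapered nose, thin drill (to 84 mm above the origin). Origin: centre of the underside of its 50 mm flange (12 mm thick), z up. Below: cone 32 to 17 mm across, 48 mm long, then a stud, tip 62 mm down.
- tightening_fixture: Green cast block 110 x 110 mm with one socket in the middle of its top; the rim, on which a flange rests, is 72 mm above the table. On its near (-x) side a lever with a black ball, below 57 mm. Socket 36 mm across, open to the table. Origin: on its axis at table level. Fixed.
- height_gauge: White base 300 x 120 mm, 36 mm high, with a round steel socket; the rim, on which a flange rests, is 76 mm above the table. A column 32 mm thick, 268 mm high, stands 165 mm from the socket in own +x; the dial on it, 176 to 234 mm up, reaches to 128 mm from the axis. Socket 36 mm across, open to the table. Origin: on its axis at table level. Fixed.
- carrying_rack: Grey block 266 (own x) x 104 mm, two sockets; the rims, on which flanges rest, are 70 mm above the table. The near socket is the one meant; the other, with the drill chuck, lies 110 mm from it in own +x. Socket 36 mm across, open to the table. Origin: on its axis at table level. Fixed.
- parking_pot: Round black pot, 72 mm across, 104 mm at its foot, empty at the start; its rim, on which a flange rests, is 66 mm above the table. Socket 36 mm across, open to the table. Origin: on its axis at table level. Fixed.
- table: The ground steel machine table; its top is at height 0. Low loose clutter (spanner, caliper, offcut and the like, all under 60 mm save a bottle) lies on it between and around the stations.

How it is judged:
By the outcome, as a careful person would: the job done as asked, in the order asked, and still so for the second after the job is handed in, with the robot touching nothing.
It also fails if it takes over 131 s, if anything falls off the work surface, if the arm or the gripper's body presses on something with over 40 N, if the wrist force passes 120 N, or if a joint passes its speed limit or range.

## Working session

There is one attempt and no reset: what is moved stays moved. The work goes in short steps, Python scripts to look and compute and a tool call to move; the robot and the scene stay as the last step left them, time stands still between calls to the robot, and variables do not carry over. Pictures are saved under pics/ and viewed, and the job is handed in when it is done.

Besides the shell and the picture viewer there is one more tool, called after "Request:" in YAML: its name, and indented under it one key for each argument. step_arm: Moves the arm, as the interface text tells. Its arguments: {"type":"object","properties":{"commands":{"type":"array"}},"required":["commands"]}

```bash
mkdir -p pics
cat > h.py <<'E'
import numpy as np, cv2
from cell import ctrl
def cam(n):
    c=ctrl.camera_info(n); f=210/np.tan(np.radians(c["vertical_fov"])/2)
    K=np.array([[f,0,c["cx"]],[0,f,c["cy"]],[0,0,1]]); return K,np.array(c["dist_coeffs"],float),np.array(c["rvec"],float),np.array(c["tvec"],float)
def ray(n,u,v,C=None):
    K,d,r,t=C or cam(n); p=cv2.undistortPoints(np.array([[[u,v]]],float),K,d)[0,0]
    R=cv2.Rodrigues(r)[0]; return -R.T@t, R.T@np.array([p[0],p[1],1])
def atz(n,u,v,z,C=None):
    o,w=ray(n,u,v,C); return o+w*(z-o[2])/w[2]
def proj(n,P,C=None):
    K,d,r,t=C or cam(n); return cv2.projectPoints(np.array(P,float).reshape(-1,3),r,t,K,d)[0][:,0]
def snap(n,name):
    im=ctrl.get_image(n); cv2.imwrite(f"pics/{name}.png",im[...,::-1]); return im
E
python3 - <<'E'
from h import *
s=ctrl.read_state(); print(s)
for n in("scene","side","wrist"):
    snap(n,n+"0"); print(n,ctrl.camera_info(n))
    for t in("collet_chuck","rebate_head","grooving_cutter","drill_chuck","tightening_fixture","height_gauge","carrying_rack","parking_pot"):
        for d in ctrl.spot_in(t,n)[:2]: print(n,t,round(d["p"],2),[round(d["point"][1]*560),round(d["point"][0]*420)])
E
```

```text
{'clock': 0.0, 'qpos': array([-0.06582656,  0.62932035,  0.03844923,  1.51836598, -0.02699163,
        0.99628263, -0.02000492]), 'qd': array([-3.54551420e-04, -8.19521059e-05,  1.08064635e-03, -1.41369727e-03,
        5.17471361e-04,  5.00513662e-04,  9.10398985e-04]), 'tau': array([-1.11932164e-03, -5.63405585e+01,  1.22606792e+00, -1.93450052e+01,
        1.09587883e-02,  1.05136272e-02, -8.84369996e-06]), 'eef_pos': array([6.49424983e+02, 4.05363730e-02, 2.52406529e+02]), 'tool_rot': array([-3.13973488e+00,  3.43695037e-05,  1.57081672e+00]), 'force': array([-0.0489842 ,  0.20259151, -0.42834874]), 'torque': array([ 0.05223495, -0.00234397, -0.00532358]), 'width': 85.37258285550182}
scene {'vertical_fov': 46.922211317096505, 'cx': 274.5405596438033, 'cy': 213.34321777170996, 'dist_coeffs': array([-0.14259983,  0.        ,  0.        ,  0.        ,  0.        ]), 'rvec': array([ 1.94817255,  1.45185042, -0.59633954]), 'tvec': array([-161.09551897, -288.95772582, 1672.87932219])}
scene collet_chuck 0.78 [226, 236]
scene rebate_head 0.94 [395, 176]
scene grooving_cutter 0.79 [315, 2
[... 649 characters left out ...]
151]
side tightening_fixture 0.65 [197, 359]
side height_gauge 0.91 [183, 227]
side carrying_rack 0.82 [270, 179]
side carrying_rack 0.32 [285, 163]
side parking_pot 0.8 [362, 157]
wrist {'vertical_fov': 61.89650204549414, 'cx': 275.5390645806839, 'cy': 212.46947328042413, 'dist_coeffs': array([0.02633035, 0.        , 0.        , 0.        , 0.        ]), 'rvec': array([-2.83909647e+00, -4.14061700e-04, -7.59862296e-04]), 'tvec': array([-650.42113194,  -39.86587122,  379.08505538])}
wrist collet_chuck 0.7 [200, 343]
wrist grooving_cutter 0.95 [191, 67]
wrist grooving_cutter 0.54 [216, 201]
wrist drill_chuck 0.63 [321, 349]
wrist height_gauge 0.77 [359, 60]
wrist carrying_rack 0.85 [271, 296]
```

View pics/scene0.png

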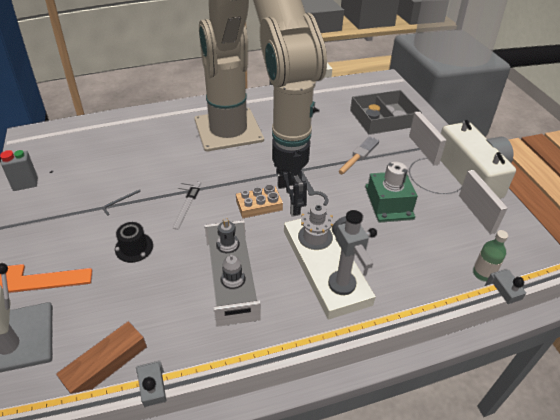

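View pics/side0.png

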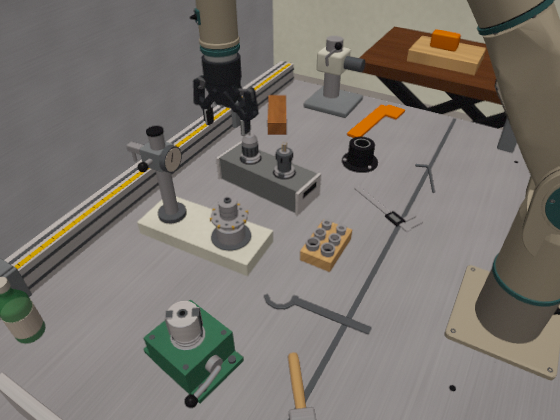

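View pics/wrist0.png

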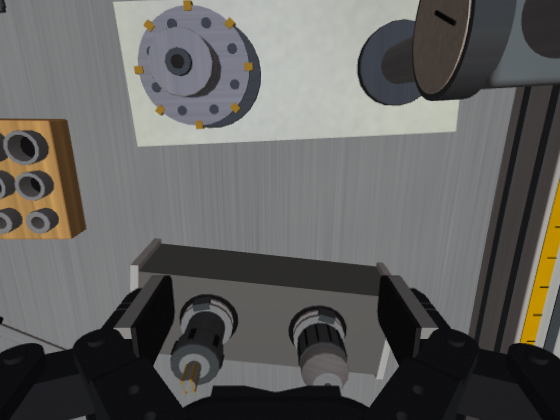

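The scene shows the pot near (131,240), the rack with collet chuck (227,235) and drill chuck (233,268), the cutter on the gauge at (317,220), and the rebate head in the fixture at (396,175). The wrist view has the cutter at (178,60) and the collet chuck at (200,340).

Run:
```python
from h import *
np.set_printoptions(precision=1,suppress=True)
o,w=ray("wrist",275.5,212.5); print("wrist cam",o,w)
print("scene rebate top",atz("scene",397,168,134)," side",atz("side",183,309,134))
print("scene pot rim",atz("scene",130,231,66)," side",atz("side",360,149,66))
print("scene cutter top",atz("scene",319,200,144)," side",atz("side",228,201,144),"wrist",atz("wrist",178,61,144))
print("scene collet flange",atz("scene",228,245,76)," side",atz("side",284,173,76),"wrist",atz("wrist",207,315,76), "bit", atz("wrist",188,385,156),atz("scene",225,222,156),atz("side",285,147,156))
print("scene drill",atz("scene",233,280,76),"wrist",atz("wrist",320,330,76))
print("column foot",atz("wrist",398,65,40),atz("scene",342,284,40),atz("side",172,212,40))
```

```text
wrist cam [650.2  75.1 374. ] [ 0.  -0.3 -1. ]
scene rebate top [493.5 370.5 134. ]  side [497.6 362.5 134. ]
scene pot rim [ 462.4 -363.2   66. ]  side [ 456.5 -334.5   66. ]
scene cutter top [565.5 111.2 144. ]  side [584.7 103.  144. ] wrist [591.5  98.9 144. ]
scene collet flange [ 588.6 -131.3   76. ]  side [ 576.9 -122.6   76. ] wrist [ 583.4 -122.9   76. ] bit [ 583.6 -130.9  156. ] [ 587.1 -133.6  156. ] [ 572.4 -119.3  156. ]
scene drill [ 697.7 -144.8   76. ] wrist [ 694.5 -140.    76. ]
column foot [757.8 106.4  40. ] [755.7 107.4  40. ] [758.6 102.7  40. ]
```

Request:
step_arm:
  commands:
    - [367,-155,0,0,0,0,0]
    - [367,-155,0,0,0,0,0]
    - [367,-155,0,0,0,0,0]
    - [367,-155,0,0,0,0,0]
    - [367,-155,0,0,0,0,0]
    - [367,-155,0,0,0,0,0]
    - [367,-155,0,0,0,0,0]
    - [367,-155,0,0,0,0,0]

```text
clock: 2.15
eef_pos: [493.9, 369.0, 253.5]
tool_rot: [3.141, -0.0, 1.571]
force: [0.4, 1.2, 0.2]
width: 85.8
```

Request:
step_arm:
  commands:
    - [0,0,0,0,0,0,0]
    - [0,0,0,0,0,0,0]

```text
clock: 2.35
eef_pos: [494.0, 368.6, 253.2]
tool_rot: [-3.141, -0.0, 1.574]
force: [0.6, -1.3, 0.9]
width: 85.1
```

Run:
```python
from h import *
s=ctrl.read_state(); print(s["clock"],s["eef_pos"],s["tool_rot"]); im=snap("wrist","w1"); print(ctrl.spot_in("rebate_head","wrist"),[x.tolist() for x in cam("wrist")[2:]])
```

```text
2.35 [493.99261458 368.58139558 253.17334537] [-3.14141090e+00 -6.20835353e-05  1.57447426e+00]
[{'point': [0.4895, 0.4955], 'p': 0.8}] [[-2.8378090246714494, 0.002126144595382223, -0.0011946242577214822], [-495.9161139081814, 309.5219519772741, 488.3633315408742]]
```

View pics/w1.png

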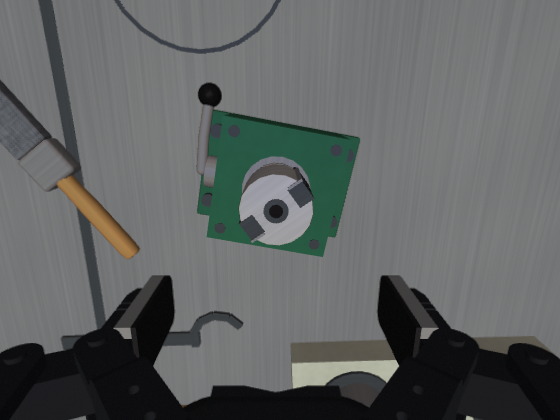

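The rebate head's flat top is a circle about (276,210) near the image centre, with its knives diagonal, so jaws along x avoid them.

```bash
cat >> h.py <<'E'
def circ(name,im,u,v,z,r,win=5,C=None):
    "refine a circle (world radius r at height z) around pixel u,v by gradient search in world"
    C=C or cam(name); g=cv2.GaussianBlur(im,(3,3),0).astype(np.float32).mean(2)
    gx=cv2.Sobel(g,5,1,0);gy=cv2.Sobel(g,5,0,1); p0=atz(name,u,v,z,C); a=np.linspace(0,2*np.pi,180,endpoint=False)
    best=[]
    for rr in np.arange(r-1.5,r+1.6,.5):
     for dx in np.arange(-win,win+.1,.5):
      for dy in np.arange(-win,win+.1,.5):
        c=p0+[dx,dy,0]; P=np.c_[c[0]+rr*np.cos(a),c[1]+rr*np.sin(a),0*a+z]
        q=proj(name,P,C); q0=proj(name,c,C)[0]; n=q-q0; n/=np.linalg.norm(n,axis=1)[:,None]
        x=q.astype(np.float32); G=cv2.remap(gx,x[:,:1],x[:,1:],1)[:,0]*n[:,0]+cv2.remap(gy,x[:,:1],x[:,1:],1)[:,0]*n[:,1]
        best.append((abs(np.clip(G,-150,150).mean()),c[0],c[1],rr))
    best.sort(reverse=True); return np.round(best[:4],1)
E
python3 - <<'E'
from h import *
im=cv2.imread("pics/w1.png")[...,::-1].copy(); C=cam("wrist")
print(atz("wrist",276,210,134,C)); print(circ("wrist",im,276,210,134,27,5,C))
print(proj("wrist",[[494,368.6,134]],C))
E
```

```text
[496.59844437 367.40836363 134.        ]
[[123.7 496.6 367.4  26.5]
 [122.4 497.1 367.4  26.5]
 [122.3 496.6 366.9  26.5]
 [122.3 496.6 366.9  27. ]]
[[272.36612782 208.41274744]]
```

Run:
```python
from h import *
for i in range(3): print(ray("wrist",275.5,212.5)[0]-[0.2,75.1,120.7], ctrl.read_state()["eef_pos"],ctrl.read_state()["clock"])
ctrl.get_image("wrist");print(ray("wrist",275.5,212.5)[0]-[0.2,75.1,120.7], ctrl.read_state()["eef_pos"],ctrl.read_state()["clock"])
```

```text
[495.91524999 365.67073949 253.23340093] [495.871935   365.48495482 253.28588555] 2.45
[495.91524999 365.67073949 253.23340093] [495.871935   365.48495482 253.28588555] 2.45
[495.91524999 365.67073949 253.23340093] [495.871935   365.48495482 253.28588555] 2.45
[496.27570446 365.2453603  253.29489528] [496.14327502 365.11837697 253.34979039] 2.5
```

Request:
step_arm:
  commands:
    - [0,0,0,0,0,0,0]
    - [0,0,0,0,0,0,0]
    - [0,0,0,0,0,0,0]

```text
clock: 2.8
eef_pos: [495.5, 366.3, 253.4]
tool_rot: [3.141, 0.0, 1.569]
force: [-0.3, -0.1, 0.1]
width: 85.4
```

```bash
cat >> h.py <<'E'
def look(n,name,*circs):
    np.set_printoptions(precision=1,suppress=True)
    s=ctrl.read_state(); C=cam(n); im=snap(n,name); s2=ctrl.read_state()
    print(s["clock"],s["eef_pos"],s2["eef_pos"],s["tool_rot"],s["force"],s["width"])
    for (x,y,z,r) in circs:
        u,v=proj(n,[x,y,z],C)[0]; print((round(u),round(v)),circ(n,im,u,v,z,r,6,C)[:3].tolist())
E
python3 - <<'E'
from h import *
look("wrist","w2",(495,368,134,27)); look("wrist","w3",(495,368,134,27))
E
```

```text
2.8 [495.5 366.3 253.4] [495.4 366.5 253.4] [3.1 0.  1.6] [-0.3 -0.1  0.1] 85.37473334791981
(274, 210) [[124.1, 495.0, 370.5, 26.5], [122.9, 495.0, 370.0, 26.5], [122.8, 494.5, 370.5, 26.5]]
2.85 [495.4 366.5 253.4] [495.3 366.7 253.4] [ 3.1 -0.   1.6] [-0.9  0.2  0.3] 85.73890835955915
(275, 211) [[124.4, 495.0, 370.5, 26.5], [123.0, 494.5, 370.5, 26.5], [122.6, 495.0, 370.0, 26.5]]
```

Request:
step_arm:
  commands:
    - [3.4,0,20,0,0,0,0]
    - [3.4,0,45,0,0,0,0]
    - [3.4,0,70,0,0,0,0]
    - [3.4,0,95,0,0,0,0]
    - [3.4,0,115,0,0,0,0]
    - [3.4,0,127,0,0,0,0]
    - [3.4,0,134,0,0,0,0]
    - [3.4,0,134,0,0,0,0]

```text
clock: 3.7
eef_pos: [494.9, 370.3, 118.8]
tool_rot: [-3.141, 0.001, 1.571]
force: [0.0, 0.2, 0.4]
width: 85.5
```

Request:
step_arm:
  commands:
    - [0,0,0,0,0,0,0]
    - [0,0,0,0,0,0,0]
    - [0,0,0,0,0,0,0]

```text
clock: 4.0
eef_pos: [495.5, 370.8, 120.2]
tool_rot: [3.14, -0.001, 1.571]
force: [0.4, -0.0, 0.3]
width: 85.8
```

Run:
```python
from h import *
look("wrist","w4",(495,370,134,27))
look("side","s4")
```

```text
4.0 [495.5 370.8 120.2] [495.4 370.7 120.1] [ 3.1 -0.   1.6] [ 0.4 -0.   0.3] 85.76431157777556
(273, 327) [[103.2, 494.5, 370.5, 26.5], [97.8, 494.0, 370.5, 26.5], [96.8, 494.0, 370.0, 26.5]]
4.05 [495.4 370.7 120.1] [495.3 370.6 119.9] [ 3.1 -0.   1.6] [ 0.5  0.  -0.6] 85.26973041326129
```

View pics/w4.png

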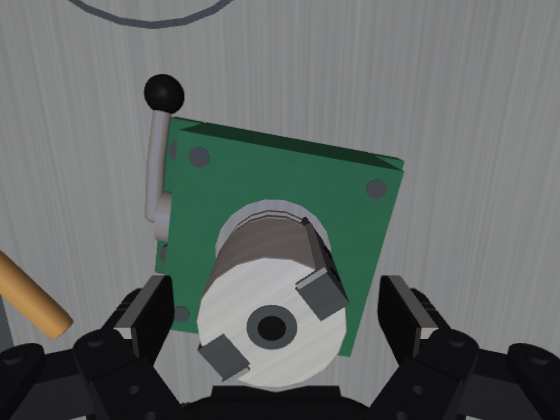

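View pics/s4.png

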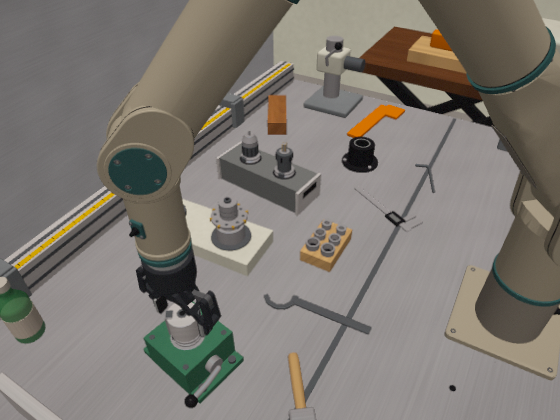

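The head's top (centre 273,327) sits midway between the open pads (175 and 378) to within a millimetre; the jaws can close.

Request:
step_arm:
  commands:
    - [0,0,0,0,0,0,100]
    - [0,0,0,0,0,0,200]
    - [0,0,0,0,0,0,255]
    - [0,0,0,0,0,0,255]
    - [0,0,0,0,0,0,255]
    - [0,0,0,0,0,0,255]
    - [0,0,0,0,0,0,255]
    - [0,0,0,0,0,0,255]

```text
clock: 4.9
eef_pos: [494.7, 370.5, 119.7]
tool_rot: [-3.141, -0.0, 1.571]
force: [-1.2, -0.9, 4.9]
width: 52.7
```

Run:
```python
from h import *
look("wrist","w5",(495,370,134,27))
look("wrist","w5b",(495,370,134,27)); print(ctrl.read_state()["force"])
```

```text
4.9 [494.7 370.5 119.7] [494.8 370.5 119.7] [-3.1 -0.   1.6] [-1.2 -0.9  4.9] 52.74416740274113
(275, 327) [[105.3, 495.0, 370.5, 26.5], [99.8, 495.0, 370.5, 26.0], [99.0, 495.5, 370.5, 26.5]]
4.95 [494.8 370.5 119.7] [494.7 370.6 119.7] [-3.1 -0.   1.6] [-1.2 -0.2  5.2] 52.97039342399789
(275, 327) [[105.4, 495.0, 370.5, 26.5], [99.8, 495.0, 370.5, 26.0], [99.1, 495.5, 370.5, 26.5]]
[-2.2 -0.9  4.9]
```

Request:
step_arm:
  commands:
    - [0,0,-6,0,0,0,255]
    - [0,0,-16,0,0,0,255]
    - [0,0,-36,0,0,0,255]
    - [0,0,-62,0,0,0,255]
    - [0,0,-92,0,0,0,255]
    - [0,0,-122,0,0,0,255]
    - [0,0,-146,0,0,0,255]
    - [0,0,-160,0,0,0,255]

```text
clock: 5.8
eef_pos: [495.4, 370.4, 281.4]
tool_rot: [3.14, -0.001, 1.571]
force: [-0.3, 0.8, -8.2]
width: 53.0
```

Run:
```python
from h import *
look("wrist","w6",(495,370,294,27))
```

```text
5.8 [495.4 370.4 281.4] [496.1 370.9 283.1] [ 3.1 -0.   1.6] [-0.3  0.8 -8.2] 52.955898812855274
(274, 324) [[98.4, 495.5, 368.5, 27.0], [96.8, 496.0, 369.0, 27.0], [95.4, 495.5, 369.0, 27.0]]
```

View pics/w6.png

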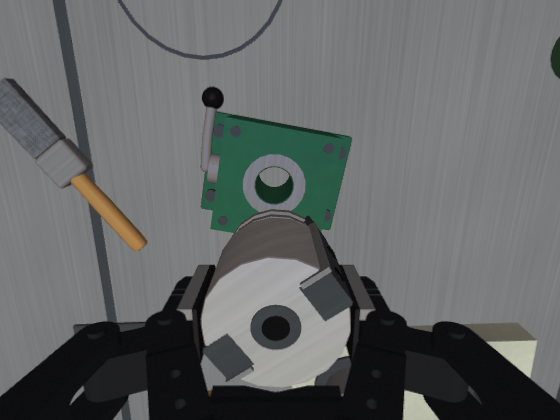

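The head is held (width 53, −8 N), and the empty fixture socket shows at (273,183). I'll travel to beyond the pot so that it shows in front of the held head.

Request:
step_arm:
  commands:
    - [-5,0,0,0,0,0,255]
    - [-20,-1,0,0,0,0,255]
    - [-45,-2,0,0,0,0,255]
    - [-80,-4,0,0,0,0,255]
    - [-120,-5,0,0,0,0,255]
    - [-160,-7,0,0,0,0,255]
    - [-200,-9,0,0,0,0,255]
    - [-240,-11,0,0,0,0,255]

```text
clock: 6.65
eef_pos: [482.2, 127.0, 278.1]
tool_rot: [-3.139, 0.002, 1.57]
force: [1.3, 0.8, -7.2]
width: 52.7
```

Request:
step_arm:
  commands:
    - [-40,-2,0,0,0,0,255]
    - [-80,-4,0,0,0,0,255]
    - [-120,-5,0,0,0,0,255]
    - [-160,-7,0,0,0,0,255]
    - [-200,-9,0,0,0,0,255]
    - [-240,-11,0,0,0,0,255]
    - [-280,-12,0,0,0,0,255]
    - [-320,-14,0,0,0,0,255]

```text
clock: 7.45
eef_pos: [467.6, -191.8, 278.2]
tool_rot: [-3.139, -0.0, 1.57]
force: [0.7, -0.7, -8.0]
width: 52.8
```

Request:
step_arm:
  commands:
    - [-40,-2,0,0,0,0,255]
    - [-80,-3,0,0,0,0,255]
    - [-120,-5,0,0,0,0,255]
    - [-160,-6,0,0,0,0,255]
    - [-195,-8,0,0,0,0,255]
    - [-220,-9,0,0,0,0,255]
    - [-235,-10,0,0,0,0,255]
    - [-240,-10,0,0,0,0,255]

```text
clock: 8.25
eef_pos: [457.7, -431.1, 277.9]
tool_rot: [-3.139, -0.001, 1.568]
force: [0.2, 0.2, -7.8]
width: 52.6
```

Request:
step_arm:
  commands:
    - [0,0,0,0,0,0,255]
    - [0,0,0,0,0,0,255]
    - [0,0,0,0,0,0,255]
    - [0,0,0,0,0,0,255]

```text
clock: 8.65
eef_pos: [460.6, -428.3, 279.5]
tool_rot: [3.141, -0.001, 1.573]
force: [-0.1, 1.0, -7.8]
width: 52.3
```

Run:
```python
from h import *
look("wrist","w7",(459,-340,66,18),(459,-340,66,36))
print(ctrl.spot_in("parking_pot","wrist"))
```

```text
8.65 [ 460.6 -428.3  279.5] [ 460.4 -428.6  279.5] [ 3.1 -0.   1.6] [-0.1  1.  -7.8] 52.30048376662023
(274, 88) [[39.2, 453.0, -340.0, 18.5], [38.8, 453.0, -339.5, 18.0], [38.6, 453.0, -338.5, 17.0]]
(274, 88) [[19.4, 464.5, -341.5, 36.5], [19.4, 464.5, -342.0, 36.0], [19.1, 464.5, -341.0, 36.5]]
[{'point': [0.2386, 0.5021], 'p': 0.86}]
```

View pics/w7.png

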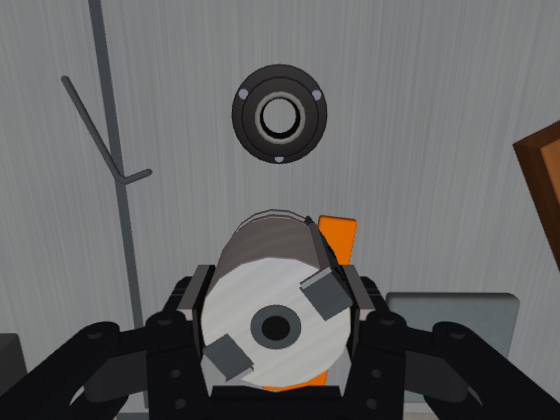

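The pot's mouth shows at about (280,117), clear of the head. Refine there.

Run:
```python
from h import *
p=atz("wrist",280,117,66); print(p)
for i in range(2): look("wrist",f"w8{i}",(p[0],p[1],66,18),(p[0],p[1],66,25))
im=cv2.imread("pics/w81.png"); cv2.imwrite("pics/w8z.png",cv2.resize(im[50:180,210:350],None,fx=4,fy=4))
```

```text
[ 464.77315432 -366.07059575   66.        ]
8.75 [ 460.3 -428.8  279.5] [ 460.3 -429.1  279.5] [ 3.1 -0.   1.6] [-0.2  0.3 -8.5] 52.81953796221824
(280, 117) [[150.0, 464.3, -366.1, 19.0], [150.0, 464.3, -365.6, 18.5], [149.9, 464.8, -366.1, 19.0]]
(280, 117) [[149.9, 464.8, -366.1, 23.5], [148.2, 464.8, -366.6, 23.5], [146.7, 464.3, -366.1, 23.5]]
8.8 [ 460.3 -429.1  279.5] [ 460.2 -429.2  279.4] [ 3.1 -0.   1.6] [-0.3 -0.3 -7.8] 52.60302142545296
(280, 117) [[150.0, 465.3, -366.1, 19.0], [150.0, 464.8, -365.6, 18.5], [150.0, 464.8, -366.1, 19.0]]
(280, 117) [[149.9, 464.8, -366.1, 23.5], [148.5, 464.8, -366.6, 23.5], [146.5, 464.3, -366.1, 23.5]]
```

View pics/w8z.png

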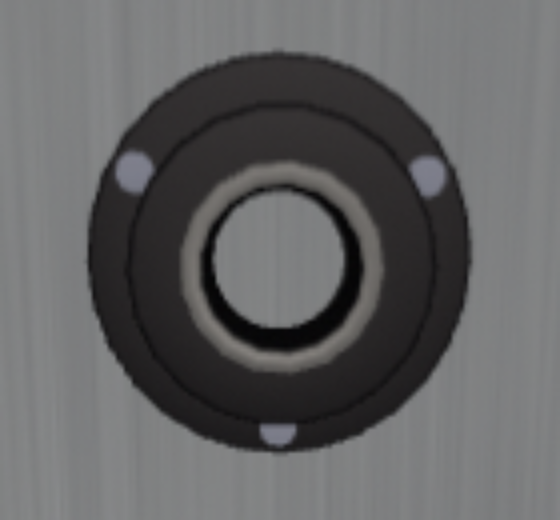

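Request:
step_arm:
  commands:
    - [8,1,0,0,0,0,255]
    - [25,2,0,0,0,0,255]
    - [45,3.5,0,0,0,0,255]
    - [58,4.5,0,0,0,0,255]
    - [63.4,4.7,0,0,0,0,255]
    - [63.4,4.7,0,0,0,0,255]
    - [63.4,4.7,0,0,0,0,255]
    - [63.4,4.7,0,0,0,0,255]

```text
clock: 9.65
eef_pos: [464.3, -367.5, 279.4]
tool_rot: [3.142, 0.001, 1.569]
force: [-0.5, -0.7, -7.8]
width: 52.6
```

Request:
step_arm:
  commands:
    - [0,0,10,0,0,0,255]
    - [0,0,30,0,0,0,255]
    - [0,0,55,0,0,0,255]
    - [0,0,80,0,0,0,255]
    - [0,0,100,0,0,0,255]
    - [0,0,110,0,0,0,255]
    - [0,0,110,0,0,0,255]
    - [0,0,110,0,0,0,255]

```text
clock: 10.45
eef_pos: [465.1, -366.8, 169.7]
tool_rot: [3.141, 0.001, 1.57]
force: [-0.4, 0.0, -7.8]
width: 52.4
```

Request:
step_arm:
  commands:
    - [0,0,6,0,0,0,255]
    - [0,0,12,0,0,0,255]
    - [0,0,18,0,0,0,255]
    - [0,0,24,0,0,0,255]
    - [0,0,30,0,0,0,255]
    - [0,0,34,0,0,0,255]
    - [0,0,34,0,0,0,255]
    - [0,0,34,0,0,0,255]

```text
clock: 11.25
eef_pos: [464.7, -366.2, 135.2]
tool_rot: [-3.142, 0.0, 1.571]
force: [-0.7, 0.8, -7.5]
width: 52.6
```

Run:
```python
from h import *
look("wrist","w9"); look("side","s9"); print(ctrl.read_state()["force"],ctrl.read_state()["torque"])
im=cv2.imread("pics/s9.png"); cv2.imwrite("pics/s9z.png",cv2.resize(im[60:200,260:440],None,fx=4,fy=4))
```

```text
11.25 [ 464.7 -366.2  135.2] [ 464.9 -366.3  135.5] [-3.1  0.   1.6] [-0.7  0.8 -7.5] 52.638725476140635
11.3 [ 464.9 -366.3  135.5] [ 465.  -366.4  135.6] [3.1 0.  1.6] [ 0.  -0.8 -7. ] 52.58636241214068
[-0.4 -0.6 -8. ] [-0. -0. -0.]
```

View pics/w9.png

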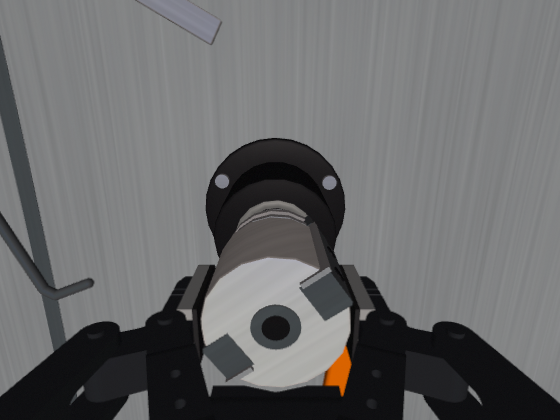

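View pics/s9z.png

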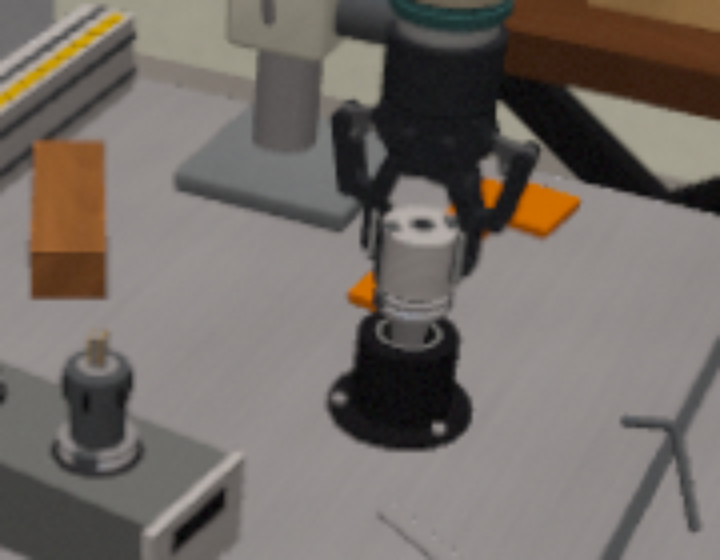

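The cone is well inside the pot's mouth with no side force. Lower the remaining ~22 mm.

Request:
step_arm:
  commands:
    - [0,0,4,0,0,0,255]
    - [0,0,8,0,0,0,255]
    - [0,0,12,0,0,0,255]
    - [0,0,16,0,0,0,255]
    - [0,0,19,0,0,0,255]
    - [0,0,21,0,0,0,255]
    - [0,0,21,0,0,0,255]
    - [0,0,21,0,0,0,255]

```text
clock: 12.15
eef_pos: [464.8, -366.3, 114.3]
tool_rot: [3.141, 0.0, 1.571]
force: [-0.3, -1.0, -8.1]
width: 52.8
```

Request:
step_arm:
  commands:
    - [0,0,0.5,0,0,0,255]
    - [0,0,1,0,0,0,255]
    - [0,0,1.5,0,0,0,255]
    - [0,0,1.5,0,0,0,255]

```text
clock: 12.55
eef_pos: [464.8, -366.3, 113.7]
tool_rot: [3.141, 0.0, 1.571]
force: [-1.0, 0.6, 3.2]
width: 53.0
```

Contact came at the expected height (−8 → +3 N). Release and rise.

Request:
step_arm:
  commands:
    - [0,0,0,0,0,0,180]
    - [0,0,0,0,0,0,100]
    - [0,0,0,0,0,0,0]
    - [0,0,0,0,0,0,0]
    - [0,0,0,0,0,0,0]
    - [0,0,0,0,0,0,0]
    - [0,0,-5,0,0,0,0]
    - [0,0,-15,0,0,0,0]

```text
clock: 13.35
eef_pos: [464.3, -365.9, 127.7]
tool_rot: [-3.14, -0.001, 1.571]
force: [-0.1, -0.6, -0.5]
width: 85.5
```

Request:
step_arm:
  commands:
    - [0,0,-25,0,0,0,0]
    - [0,0,-55,0,0,0,0]
    - [0,0,-85,0,0,0,0]
    - [0,0,-110,0,0,0,0]
    - [0,0,-122,0,0,0,0]
    - [0,0,-125,0,0,0,0]
    - [0,0,-125,0,0,0,0]
    - [0,0,-125,0,0,0,0]

```text
clock: 14.15
eef_pos: [464.1, -365.6, 251.5]
tool_rot: [-3.14, -0.002, 1.571]
force: [0.3, 0.5, -1.4]
width: 85.6
```

Run:
```python
from h import *
look("wrist","w10",(464.7,-366.2,128,27))
```

```text
14.15 [ 464.1 -365.6  251.5] [ 464.1 -365.6  251.4] [-3.1 -0.   1.6] [ 0.3  0.5 -1.4] 85.60115903437537
(276, 212) [[102.1, 465.2, -365.7, 26.5], [102.1, 465.2, -366.2, 26.5], [101.1, 465.7, -365.7, 26.5]]
```

View pics/w10.png

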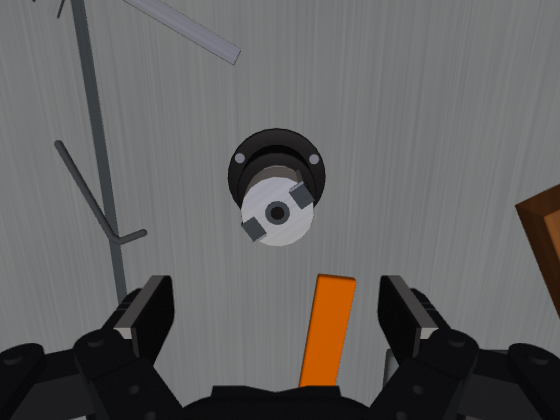

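The rebate head stands upright in the pot (top at 277,212). Now on to the collet chuck.

Request:
step_arm:
  commands:
    - [10,5,0,0,0,0,0]
    - [40,20,0,0,0,0,0]
    - [80,40,0,0,0,0,0]
    - [120,60,0,0,0,0,0]
    - [160,80,0,0,0,0,0]
    - [200,100,0,0,0,0,0]
    - [228,114,0,0,0,0,0]
    - [238,119,0,0,0,0,0]

```text
clock: 15.0
eef_pos: [585.2, -122.1, 251.9]
tool_rot: [-3.141, -0.003, 1.578]
force: [-0.3, -0.5, 0.4]
width: 85.3
```

Request:
step_arm:
  commands:
    - [0,0,0,0,0,0,0]
    - [0,0,0,0,0,0,0]
    - [0,0,0,0,0,0,0]
    - [0,0,0,0,0,0,0]
    - [0,0,0,0,0,0,0]

```text
clock: 15.5
eef_pos: [583.3, -129.5, 252.9]
tool_rot: [-3.142, 0.0, 1.569]
force: [0.0, 0.4, -0.3]
width: 85.2
```

Run:
```python
from h import *
look("wrist","w11",(583.5,-128,134,21),(583.5,-128,82,25)); print(proj("wrist",[[583.5,-128,z] for z in(156,134,82)]))
look("scene","c11")
im=cv2.imread("pics/w11.png"); cv2.imwrite("pics/w11z.png",cv2.resize(im[120:300,190:410],None,fx=3,fy=3))
```

```text
15.5 [ 583.3 -129.5  252.9] [ 583.4 -129.2  252.9] [-3.1  0.   1.6] [ 0.   0.4 -0.3] 85.2238572607097
(275, 211) [[76.7, 583.0, -129.5, 22.0], [76.5, 583.5, -129.5, 22.0], [75.9, 583.0, -130.0, 21.5]]
(275, 193) [[85.3, 583.0, -130.5, 25.0], [85.3, 583.0, -131.0, 25.0], [84.9, 583.5, -130.5, 25.0]]
[[275.2 221.2]
 [275.2 211.3]
 [275.2 193.4]]
15.55 [ 583.4 -129.2  252.9] [ 583.5 -128.9  252.9] [3.1 0.  1.6] [-0.3  0.   0.6] 85.4624925801813
```

View pics/w11z.png

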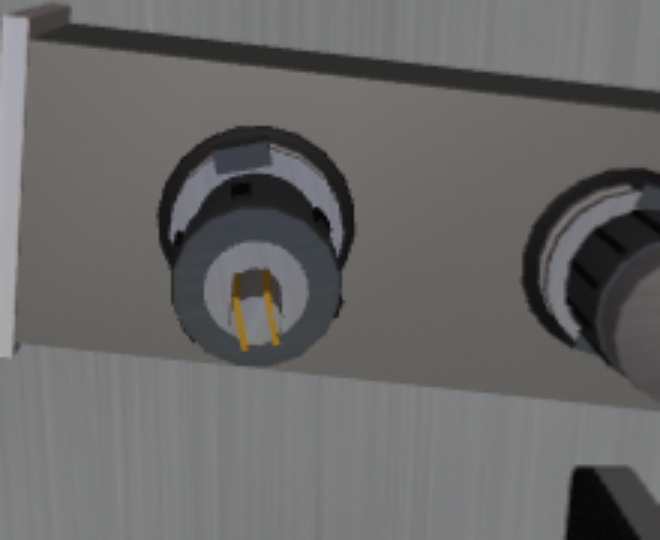

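Request:
step_arm:
  commands:
    - [-1.6,-0.6,15,0,0,0,0]
    - [-1.6,-0.6,40,0,0,0,0]
    - [-1.6,-0.6,65,0,0,0,0]
    - [-1.6,-0.6,90,0,0,0,0]
    - [-1.6,-0.6,110,0,0,0,0]
    - [-1.6,-0.6,122,0,0,0,0]
    - [-1.6,-0.6,127.8,0,0,0,0]
    - [-1.6,-0.6,127.8,0,0,0,0]

```text
clock: 16.4
eef_pos: [583.0, -129.8, 124.7]
tool_rot: [-3.141, -0.0, 1.571]
force: [-0.4, -1.1, 0.1]
width: 85.3
```

Request:
step_arm:
  commands:
    - [0,0,0,0,0,0,0]
    - [0,0,0,0,0,0,0]
    - [0,0,0,0,0,0,0]

```text
clock: 16.7
eef_pos: [583.6, -129.9, 125.9]
tool_rot: [3.14, 0.0, 1.571]
force: [0.2, -0.2, 0.7]
width: 85.6
```

Run:
```python
from h import *
look("wrist","w12",(583,-130,134,21))
```

```text
16.7 [ 583.6 -129.9  125.9] [ 583.5 -129.8  125.7] [3.1 0.  1.6] [ 0.2 -0.2  0.7] 85.60487401492742
(273, 316) [[66.5, 583.0, -130.5, 20.5], [62.0, 583.0, -131.0, 20.5], [58.5, 583.0, -130.0, 20.5]]
```

View pics/w12.png

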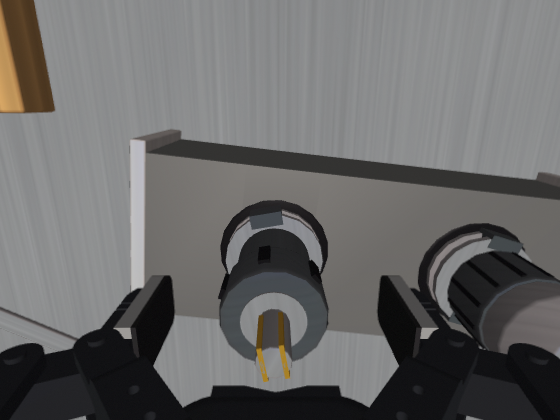

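The nut (273,318) is midway between the pads, and the drill chuck at right is clear of the finger. Close.

Request:
step_arm:
  commands:
    - [-0.6,0,0,0,0,0,0]
    - [-0.6,0,0,0,0,0,120]
    - [-0.6,0,0,0,0,0,255]
    - [-0.6,0,0,0,0,0,255]
    - [-0.6,0,0,0,0,0,255]
    - [-0.6,0,0,0,0,0,255]
    - [-0.6,0,0,0,0,0,255]
    - [-0.6,0,0,0,0,0,255]

```text
clock: 17.55
eef_pos: [583.0, -130.4, 125.2]
tool_rot: [-3.141, -0.0, 1.571]
force: [-2.1, 0.7, 5.9]
width: 40.5
```

Run:
```python
from h import *
look("wrist","w13",(583,-130.5,134,21));look("wrist","w13b",(583,-130.5,134,21)); print(ctrl.read_state()["force"])
```

```text
17.55 [ 583.  -130.4  125.2] [ 583.  -130.4  125.2] [-3.1 -0.   1.6] [-2.1  0.7  5.9] 40.47976814801693
(275, 317) [[53.8, 583.0, -132.5, 20.5], [51.4, 583.5, -132.5, 20.5], [47.3, 583.0, -133.0, 20.5]]
17.6 [ 583.  -130.4  125.2] [ 582.9 -130.4  125.2] [-3.1 -0.   1.6] [-2.8  0.8  4.7] 40.470696045557744
(275, 317) [[53.6, 583.0, -132.5, 20.5], [51.2, 583.5, -132.5, 20.5], [47.0, 583.0, -133.0, 20.5]]
[-2.9 -0.2  5.5]
```

View pics/w13b.png

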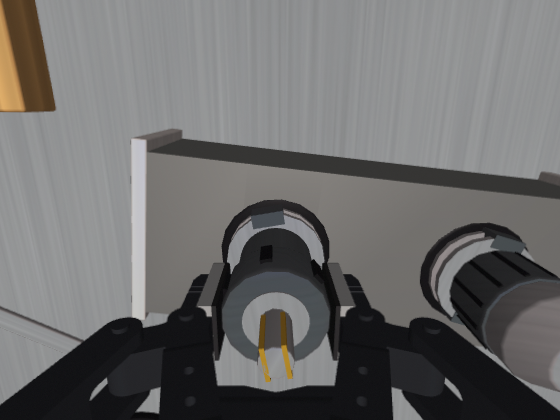

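Gripped evenly (40.5 mm, 6 N). Lift, and measure the freed rack socket on the way.

Request:
step_arm:
  commands:
    - [0,0,-5,0,0,0,255]
    - [0,0,-15,0,0,0,255]
    - [0,0,-36,0,0,0,255]
    - [0,0,-62,0,0,0,255]
    - [0,0,-92,0,0,0,255]
    - [0,0,-122,0,0,0,255]
    - [0,0,-146,0,0,0,255]
    - [0,0,-160,0,0,0,255]

```text
clock: 18.45
eef_pos: [583.4, -130.5, 287.1]
tool_rot: [3.139, 0.0, 1.571]
force: [0.4, -0.2, -7.5]
width: 40.7
```

Request:
step_arm:
  commands:
    - [-15,0,0,0,0,0,255]
    - [-45,0,0,0,0,0,255]
    - [-65,0,0,0,0,0,255]
    - [-70,0,0,0,0,0,255]
    - [-70,0,0,0,0,0,255]
    - [-70,0,0,0,0,0,255]
    - [-70,0,0,0,0,0,255]
    - [-70,0,0,0,0,0,255]

```text
clock: 19.25
eef_pos: [583.3, -199.1, 284.8]
tool_rot: [-3.141, -0.001, 1.573]
force: [0.2, -0.3, -6.9]
width: 40.8
```

Run:
```python
from h import *
look("wrist","w14",(583,-130.5,70,18),(583,-200.4,294,21))
```

```text
19.25 [ 583.3 -199.1  284.8] [ 583.3 -199.4  285. ] [-3.1 -0.   1.6] [ 0.2 -0.3 -6.9] 40.827344444704416
(275, 110) [[75.9, 581.0, -130.0, 16.5], [75.6, 580.5, -130.5, 16.5], [75.6, 581.0, -130.5, 16.5]]
(274, 320) [[49.5, 583.5, -200.9, 20.5], [46.6, 583.5, -201.4, 20.5], [44.4, 584.0, -200.9, 20.5]]
```

View pics/w14.png

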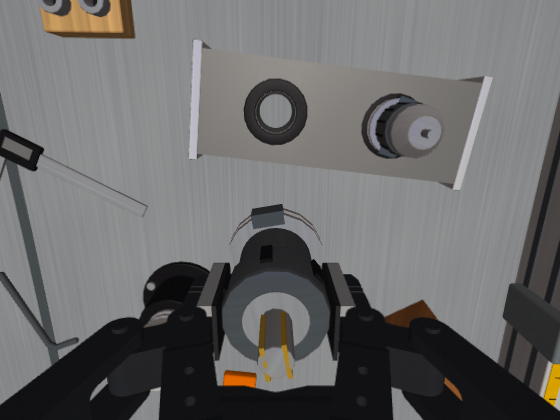

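Run:
```python
from h import *
for r in(25,28): look("wrist",f"w15{r}",(583,-130.5,70,r))
im=cv2.imread("pics/w1528.png"); cv2.imwrite("pics/w15z.png",cv2.resize(im[50:180,210:350],None,fx=4,fy=4)); print(atz("wrist",276,111,70))
```

```text
19.3 [ 583.3 -199.4  285. ] [ 583.3 -199.6  285. ] [-3.1 -0.   1.6] [ 1.   0.7 -7.1] 40.444057832025905
(275, 110) [[64.0, 584.0, -136.0, 26.5], [63.6, 582.5, -136.0, 26.5], [63.4, 583.0, -136.0, 26.5]]
19.35 [ 583.3 -199.6  285. ] [ 583.2 -199.8  285.1] [-3.1 -0.   1.6] [ 0.3  0.3 -6.9] 40.34849354026758
(275, 110) [[150.0, 583.5, -132.0, 29.5], [150.0, 583.5, -132.0, 29.0], [150.0, 583.5, -132.5, 29.5]]
[ 584.  -131.8   70. ]
```

View pics/w15z.png

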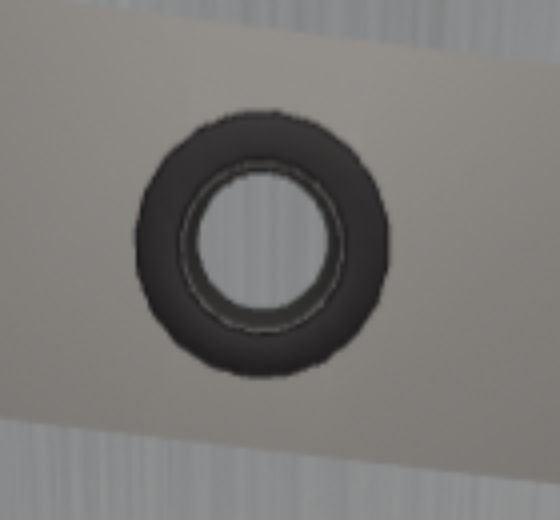

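Rack socket measured at about (583.7, −132). Travel on to the fixture, stopping short so that its socket shows.

Request:
step_arm:
  commands:
    - [8,-1,0,0,0,0,255]
    - [28,-5,0,0,0,0,255]
    - [58,-10,0,0,0,0,255]
    - [96,-17,0,0,0,0,255]
    - [136,-24,0,0,0,0,255]
    - [176,-31,0,0,0,0,255]
    - [216,-38,0,0,0,0,255]
    - [256,-45,0,0,0,0,255]

```text
clock: 20.2
eef_pos: [537.4, 57.9, 285.4]
tool_rot: [3.141, -0.001, 1.571]
force: [1.4, 0.7, -6.6]
width: 40.0
```

Request:
step_arm:
  commands:
    - [40,-7,0,0,0,0,255]
    - [80,-14,0,0,0,0,255]
    - [120,-21,0,0,0,0,255]
    - [158,-28,0,0,0,0,255]
    - [192,-34,0,0,0,0,255]
    - [220,-39,0,0,0,0,255]
    - [238,-42,0,0,0,0,255]
    - [244,-43,0,0,0,0,255]

```text
clock: 21.0
eef_pos: [493.5, 303.4, 285.1]
tool_rot: [-3.141, -0.002, 1.576]
force: [-0.5, -0.2, -7.4]
width: 40.7
```

Request:
step_arm:
  commands:
    - [0,0,0,0,0,0,255]
    - [0,0,0,0,0,0,255]
    - [0,0,0,0,0,0,255]
    - [0,0,0,0,0,0,255]
    - [0,0,0,0,0,0,255]

```text
clock: 21.5
eef_pos: [495.4, 298.8, 285.1]
tool_rot: [3.141, 0.0, 1.569]
force: [0.5, 0.4, -7.2]
width: 40.4
```

Run:
```python
from h import *
look("wrist","w16",(495,370.5,72,18),(495,370.5,72,28),(495,299.6,294,21))
im=cv2.imread("pics/w16.png"); cv2.imwrite("pics/w16z.png",cv2.resize(im[30:180,200:360],None,fx=4,fy=4)); print(proj("wrist",[495,370.5,72]))
```

```text
21.5 [495.4 298.8 285.1] [495.3 299.  285.1] [3.1 0.  1.6] [ 0.5  0.4 -7.2] 40.44813747047889
(275, 107) [[150.0, 495.0, 371.0, 18.5], [150.0, 495.0, 370.5, 19.0], [150.0, 495.0, 370.5, 18.5]]
(275, 107) [[130.4, 494.5, 370.5, 29.5], [129.5, 494.5, 370.0, 29.5], [126.8, 494.0, 370.5, 29.5]]
(274, 315) [[52.4, 495.5, 296.6, 20.5], [50.6, 496.0, 296.6, 20.5], [45.4, 495.5, 297.1, 20.5]]
[[274.7 107.1]]
```

View pics/w16z.png

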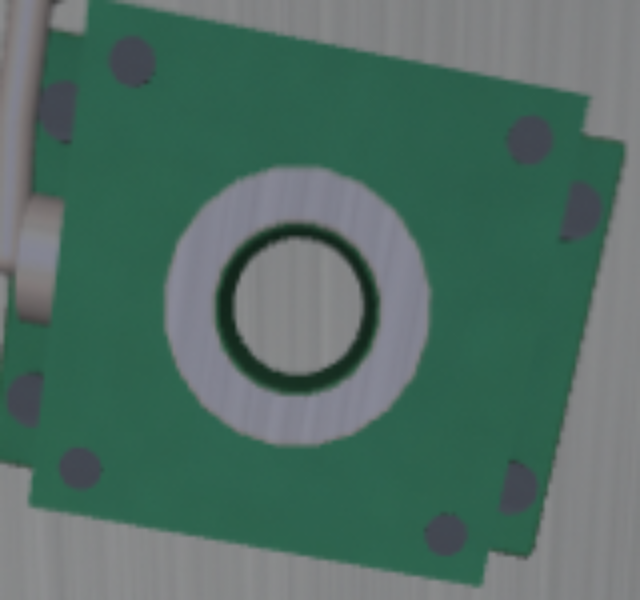

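View pics/w16.png

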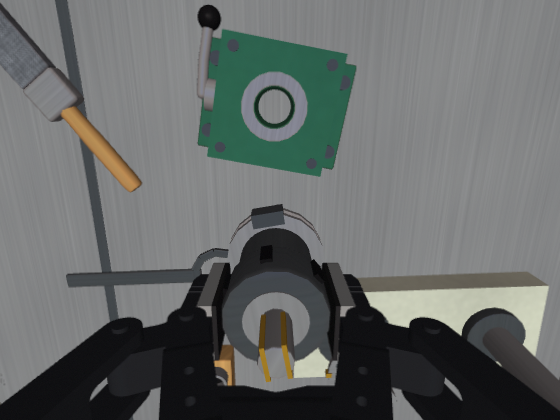

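Fixture socket measured at (494.8, 370.6), agreeing with the grasp pose used there before. Go over it and lower in.

Request:
step_arm:
  commands:
    - [10,0,0,0,0,0,255]
    - [30,-0.1,0,0,0,0,255]
    - [52,-0.2,0,0,0,0,255]
    - [66,-0.3,0,0,0,0,255]
    - [71.3,-0.3,0,0,0,0,255]
    - [71.3,-0.3,0,0,0,0,255]
    - [71.3,-0.3,0,0,0,0,255]
    - [71.3,-0.3,0,0,0,0,255]

```text
clock: 22.35
eef_pos: [495.2, 369.5, 285.0]
tool_rot: [3.142, 0.001, 1.569]
force: [-0.8, -0.6, -6.4]
width: 40.1
```

Request:
step_arm:
  commands:
    - [0,0,10,0,0,0,255]
    - [0,0,30,0,0,0,255]
    - [0,0,55,0,0,0,255]
    - [0,0,80,0,0,0,255]
    - [0,0,98,0,0,0,255]
    - [0,0,106,0,0,0,255]
    - [0,0,106,0,0,0,255]
    - [0,0,106,0,0,0,255]

```text
clock: 23.15
eef_pos: [495.5, 371.1, 179.6]
tool_rot: [3.14, -0.001, 1.57]
force: [-0.5, 0.3, -5.6]
width: 40.5
```

Request:
step_arm:
  commands:
    - [0,0,5,0,0,0,255]
    - [0,0,11,0,0,0,255]
    - [0,0,17,0,0,0,255]
    - [0,0,22,0,0,0,255]
    - [0,0,26,0,0,0,255]
    - [0,0,30,0,0,0,255]
    - [0,0,30,0,0,0,255]
    - [0,0,30,0,0,0,255]

```text
clock: 23.95
eef_pos: [494.8, 371.0, 149.0]
tool_rot: [-3.142, 0.0, 1.571]
force: [0.4, -0.4, -7.1]
width: 40.5
```

Run:
```python
from h import *
look("wrist","w17"); look("side","s17"); print(ctrl.read_state()["force"],ctrl.read_state()["torque"])
im=cv2.imread("pics/s17.png"); cv2.imwrite("pics/s17z.png",cv2.resize(im[270:410,110:290],None,fx=4,fy=4))
```

```text
23.95 [494.8 371.  149. ] [495.  371.1 149.2] [-3.1  0.   1.6] [ 0.4 -0.4 -7.1] 40.46743729424468
24.0 [495.  371.1 149.2] [495.  371.  149.3] [ 3.1 -0.   1.6] [-0.3  0.1 -7. ] 40.48250770558338
[ 0.2  0.3 -7.1] [ 0.1 -0.   0. ]
```

View pics/w17.png

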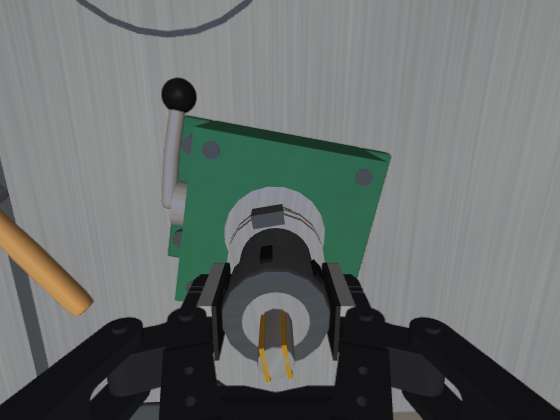

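View pics/s17z.png

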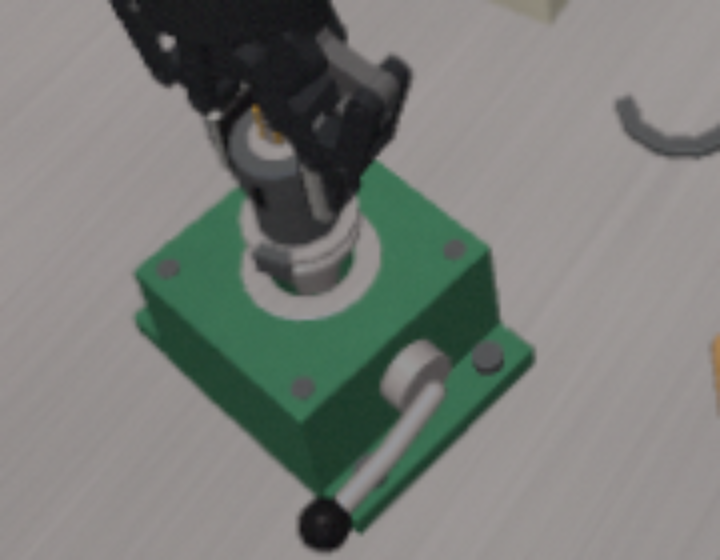

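The cone is inside the fixture's socket, with free forces. Lower the last 22 mm.

Request:
step_arm:
  commands:
    - [0,0,4,0,0,0,255]
    - [0,0,8,0,0,0,255]
    - [0,0,12,0,0,0,255]
    - [0,0,16,0,0,0,255]
    - [0,0,19,0,0,0,255]
    - [0,0,21,0,0,0,255]
    - [0,0,21,0,0,0,255]
    - [0,0,21,0,0,0,255]

```text
clock: 24.85
eef_pos: [494.9, 371.0, 128.1]
tool_rot: [3.141, -0.0, 1.571]
force: [0.3, 0.6, -7.1]
width: 40.4
```

Request:
step_arm:
  commands:
    - [0,0,0.5,0,0,0,255]
    - [0,0,1,0,0,0,255]
    - [0,0,1.5,0,0,0,255]
    - [0,0,1.5,0,0,0,255]

```text
clock: 25.25
eef_pos: [494.9, 371.0, 127.3]
tool_rot: [3.141, -0.0, 1.571]
force: [-2.2, -1.1, 1.7]
width: 40.6
```

Request:
step_arm:
  commands:
    - [0,0,0,0,0,0,180]
    - [0,0,0,0,0,0,100]
    - [0,0,0,0,0,0,0]
    - [0,0,0,0,0,0,0]
    - [0,0,0,0,0,0,0]
    - [0,0,0,0,0,0,0]
    - [0,0,-5,0,0,0,0]
    - [0,0,-15,0,0,0,0]

```text
clock: 26.05
eef_pos: [494.4, 370.6, 141.4]
tool_rot: [-3.14, 0.001, 1.571]
force: [-1.0, 0.1, 0.5]
width: 85.6
```

Request:
step_arm:
  commands:
    - [0,0,-25,0,0,0,0]
    - [0,0,-55,0,0,0,0]
    - [0,0,-85,0,0,0,0]
    - [0,0,-105,0,0,0,0]
    - [0,0,-112,0,0,0,0]
    - [0,0,-112,0,0,0,0]
    - [0,0,-112,0,0,0,0]

```text
clock: 26.75
eef_pos: [494.3, 370.6, 252.7]
tool_rot: [-3.14, 0.001, 1.571]
force: [-0.7, -0.3, -0.6]
width: 85.4
```

Run:
```python
from h import *
look("wrist","w18",(495,370.7,136,21));
```

```text
26.75 [494.3 370.6 252.7] [494.1 370.5 252.3] [-3.1  0.   1.6] [-0.7 -0.3 -0.6] 85.39076412260945
(276, 213) [[50.3, 494.5, 376.7, 20.0], [50.1, 495.0, 376.7, 20.0], [49.1, 495.0, 376.2, 20.0]]
```

View pics/w18.png

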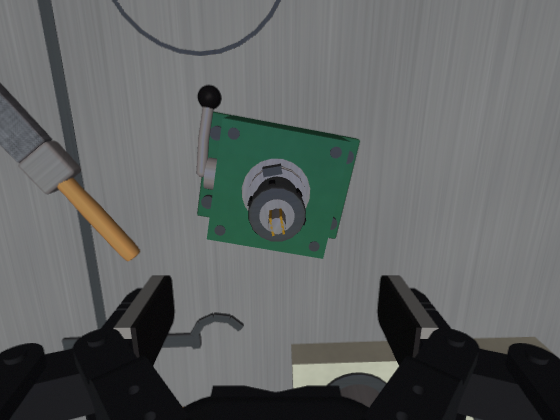

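Request:
step_arm:
  commands:
    - [-10,4,0,0,0,0,0]
    - [-35,13,0,0,0,0,0]
    - [-70,25,0,0,0,0,0]
    - [-110,39,0,0,0,0,0]
    - [-150,53,0,0,0,0,0]
    - [-190,67,0,0,0,0,0]
    - [-230,81,0,0,0,0,0]
    - [-258,91,0,0,0,0,0]

```text
clock: 27.6
eef_pos: [586.2, 107.9, 252.7]
tool_rot: [-3.14, 0.002, 1.567]
force: [-0.4, 0.2, -0.9]
width: 85.5
```

Request:
step_arm:
  commands:
    - [-10,3,0,0,0,0,0]
    - [-13,4,0,0,0,0,0]
    - [-13,4,0,0,0,0,0]
    - [-13,4,0,0,0,0,0]
    - [-13,4,0,0,0,0,0]
    - [-13,4,0,0,0,0,0]
    - [-13,4,0,0,0,0,0]
    - [-13,4,0,0,0,0,0]

```text
clock: 28.4
eef_pos: [589.8, 100.3, 253.6]
tool_rot: [3.141, -0.0, 1.571]
force: [-0.8, -0.0, 0.1]
width: 85.6
```

Run:
```python
from h import *
look("wrist","w19",(591,99,138,20),(591,99,100,40),(591,99,144,9))
```

```text
28.4 [589.8 100.3 253.6] [589.8 100.2 253.6] [ 3.1 -0.   1.6] [-0.8 -0.   0.1] 85.63281429070427
(277, 216) [[72.7, 591.0, 99.5, 19.0], [69.5, 591.0, 100.0, 19.0], [69.0, 591.0, 99.0, 19.0]]
(277, 202) [[48.3, 591.0, 102.0, 41.5], [47.3, 591.0, 102.5, 41.5], [47.2, 591.0, 101.5, 41.5]]
(277, 219) [[146.5, 591.0, 99.5, 8.0], [146.5, 591.0, 100.0, 8.0], [144.7, 591.0, 100.0, 8.5]]
```

View pics/w19.png

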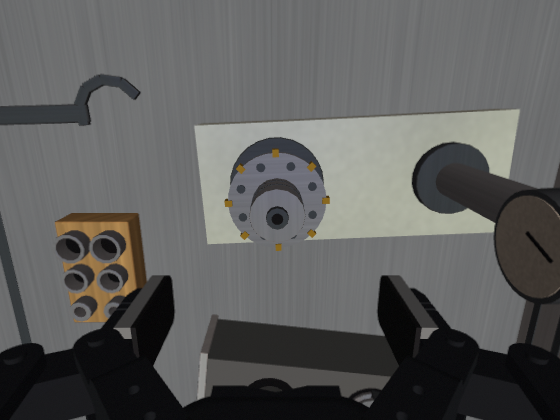

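Cutter at (591.0, 99.7), collet chuck upright in the fixture. Descend onto the cutter's rings, tips kept above the disc.

Request:
step_arm:
  commands:
    - [-0.2,1.2,15,0,0,0,0]
    - [-0.2,1.2,40,0,0,0,0]
    - [-0.2,1.2,65,0,0,0,0]
    - [-0.2,1.2,90,0,0,0,0]
    - [-0.2,1.2,109,0,0,0,0]
    - [-0.2,1.2,120,0,0,0,0]
    - [-0.2,1.2,126,0,0,0,0]
    - [-0.2,1.2,126,0,0,0,0]

```text
clock: 29.25
eef_pos: [591.0, 99.7, 127.2]
tool_rot: [-3.141, 0.0, 1.571]
force: [0.1, -0.2, 0.7]
width: 85.5
```

Request:
step_arm:
  commands:
    - [0,0,0,0,0,0,0]
    - [0,0,0,0,0,0,0]
    - [0,0,0,0,0,0,0]

```text
clock: 29.55
eef_pos: [591.5, 99.8, 128.4]
tool_rot: [3.14, -0.0, 1.571]
force: [0.0, 0.0, -0.3]
width: 85.9
```

Run:
```python
from h import *
look("wrist","w20",(591,99.5,138,20),(591,99.5,144,9))
```

```text
29.55 [591.5  99.8 128.4] [591.4  99.8 128.2] [ 3.1 -0.   1.6] [ 0.   0.  -0.3] 85.86325052975967
(273, 319) [[62.8, 591.0, 99.0, 19.5], [61.6, 591.0, 99.5, 19.0], [54.7, 591.0, 100.0, 19.0]]
(273, 329) [[99.6, 591.0, 102.5, 7.5], [97.2, 591.0, 101.5, 8.0], [94.1, 591.0, 102.0, 8.0]]
```

View pics/w20.png

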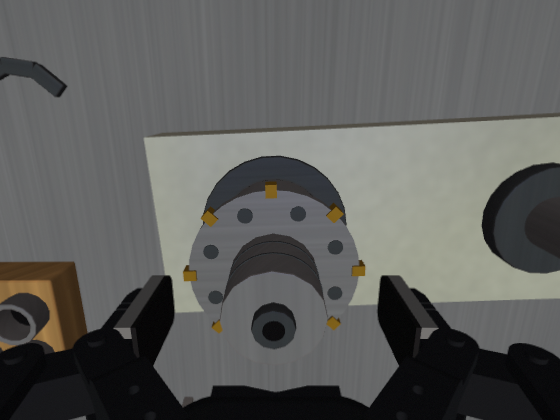

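The rings (centre 273,320) are centred between the pads. Close.

Request:
step_arm:
  commands:
    - [0,0,0,0,0,0,0]
    - [0,0,0,0,0,0,120]
    - [0,0,0,0,0,0,255]
    - [0,0,0,0,0,0,255]
    - [0,0,0,0,0,0,255]
    - [0,0,0,0,0,0,255]
    - [0,0,0,0,0,0,255]
    - [0,0,0,0,0,0,255]

```text
clock: 30.4
eef_pos: [590.9, 99.7, 127.7]
tool_rot: [-3.141, -0.0, 1.571]
force: [-1.8, 0.4, 4.7]
width: 38.7
```

Run:
```python
from h import *
look("wrist","w21",(591,99.5,138,20),(591,99.5,144,9))
```

```text
30.4 [590.9  99.7 127.7] [590.9  99.7 127.8] [-3.1 -0.   1.6] [-1.8  0.4  4.7] 38.67499508779475
(275, 319) [[96.3, 591.0, 99.0, 19.5], [92.1, 591.5, 99.0, 19.5], [86.2, 591.0, 99.5, 19.5]]
(275, 330) [[99.4, 591.0, 102.5, 7.5], [95.7, 591.0, 101.5, 8.0], [95.3, 591.5, 102.5, 7.5]]
```

View pics/w21.png

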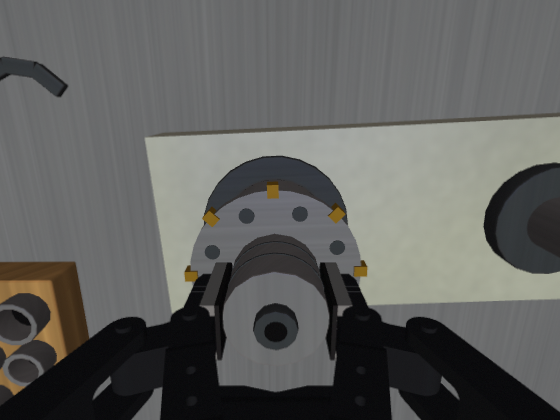

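Held (38.7 mm). Lift and step back so the emptied gauge socket shows.

Request:
step_arm:
  commands:
    - [0,0,-5,0,0,0,255]
    - [0,0,-15,0,0,0,255]
    - [0,0,-36,0,0,0,255]
    - [0,0,-62,0,0,0,255]
    - [0,0,-92,0,0,0,255]
    - [0,0,-122,0,0,0,255]
    - [0,0,-146,0,0,0,255]
    - [0,0,-155,0,0,0,255]

```text
clock: 31.25
eef_pos: [592.0, 99.8, 285.0]
tool_rot: [3.138, -0.001, 1.571]
force: [1.1, -0.1, -5.8]
width: 38.4
```

Request:
step_arm:
  commands:
    - [-12,0,0,0,0,0,255]
    - [-35,0,0,0,0,0,255]
    - [-60,0,0,0,0,0,255]
    - [-75,0,0,0,0,0,255]
    - [-80,0,0,0,0,0,255]
    - [-80,0,0,0,0,0,255]
    - [-80,0,0,0,0,0,255]
    - [-80,0,0,0,0,0,255]

```text
clock: 32.05
eef_pos: [591.0, 21.6, 282.3]
tool_rot: [-3.141, -0.001, 1.573]
force: [0.3, 0.1, -7.3]
width: 38.6
```

Run:
```python
from h import *
look("wrist","w22",(591,99.5,76,18),(591,19.2,293,20))
im=cv2.imread("pics/w22.png"); cv2.imwrite("pics/w22z.png",cv2.resize(im[20:160,200:350],None,fx=4,fy=4))
look("wrist","w22b",(591,99.5,76,18),(591,99.5,76,27))
```

```text
32.05 [591.   21.6 282.3] [591.   21.3 282.4] [-3.1 -0.   1.6] [ 0.3  0.1 -7.3] 38.62871453845319
(275, 100) [[150.0, 591.5, 99.0, 18.5], [150.0, 591.5, 99.0, 18.0], [150.0, 591.0, 99.5, 18.5]]
(275, 325) [[107.9, 591.0, 21.2, 19.5], [106.8, 591.5, 21.2, 19.5], [94.6, 591.0, 21.7, 19.0]]
32.1 [591.   21.3 282.4] [591.   21.1 282.4] [-3.1 -0.   1.6] [ 0.3  0.2 -6.8] 38.70631157575099
(275, 99) [[150.0, 591.5, 99.0, 18.5], [150.0, 591.5, 99.0, 18.0], [150.0, 591.0, 99.5, 18.5]]
(275, 99) [[60.0, 590.0, 96.0, 28.5], [59.8, 589.5, 96.0, 28.5], [59.7, 589.0, 96.5, 28.5]]
```

View pics/w22z.png

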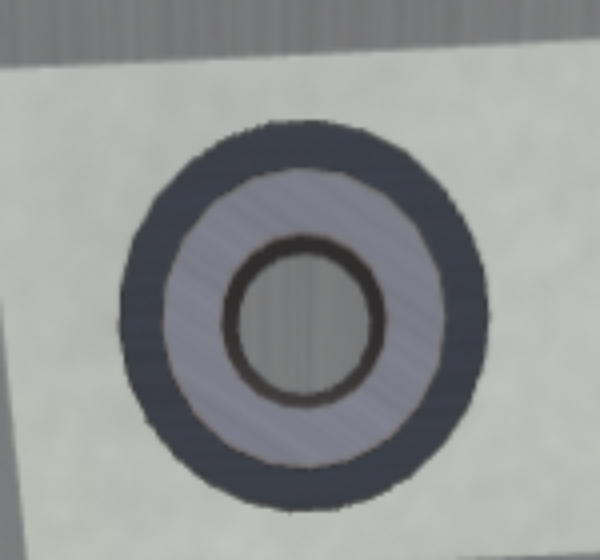

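View pics/w22.png

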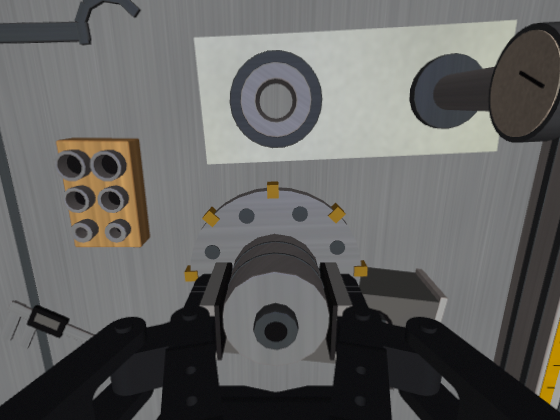

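Gauge socket at (591.3, 99.2). On to the rack with the cutter and lower it in.

Request:
step_arm:
  commands:
    - [-12,-1,0,0,0,0,255]
    - [-38,-2,0,0,0,0,255]
    - [-72,-4,0,0,0,0,255]
    - [-106,-5,0,0,0,0,255]
    - [-132,-6,0,0,0,0,255]
    - [-147,-7,0,0,0,0,255]
    - [-151.1,-7.3,0,0,0,0,255]
    - [-151.1,-7.3,0,0,0,0,255]

```text
clock: 32.95
eef_pos: [583.7, -131.0, 282.4]
tool_rot: [-3.142, -0.001, 1.57]
force: [0.2, 0.3, -6.9]
width: 38.5
```

Request:
step_arm:
  commands:
    - [0,0,0,0,0,0,255]
    - [0,0,0,0,0,0,255]
    - [0,0,20,0,0,0,255]
    - [0,0,45,0,0,0,255]
    - [0,0,70,0,0,0,255]
    - [0,0,90,0,0,0,255]
    - [0,0,95,0,0,0,255]
    - [0,0,95,0,0,0,255]

```text
clock: 33.75
eef_pos: [583.6, -130.4, 187.0]
tool_rot: [-3.14, -0.001, 1.572]
force: [-0.1, -1.0, -5.9]
width: 38.3
```

Request:
step_arm:
  commands:
    - [0,0,0,0,0,0,255]
    - [0,0,7,0,0,0,255]
    - [0,0,15,0,0,0,255]
    - [0,0,23,0,0,0,255]
    - [0,0,31,0,0,0,255]
    - [0,0,38,0,0,0,255]
    - [0,0,43,0,0,0,255]
    - [0,0,43,0,0,0,255]

```text
clock: 34.55
eef_pos: [583.1, -131.2, 143.5]
tool_rot: [-3.14, -0.0, 1.571]
force: [0.2, 1.2, -6.5]
width: 38.7
```

Run:
```python
from h import *
look("wrist","w23"); look("side","s23"); print(ctrl.read_state()["force"],ctrl.read_state()["torque"])
im=cv2.imread("pics/s23.png"); cv2.imwrite("pics/s23z.png",cv2.resize(im[80:220,200:380],None,fx=4,fy=4))
```

```text
34.55 [ 583.1 -131.2  143.5] [ 583.5 -131.3  144. ] [-3.1 -0.   1.6] [ 0.2  1.2 -6.5] 38.651510568967
34.6 [ 583.5 -131.3  144. ] [ 583.8 -131.4  144.5] [-3.1 -0.   1.6] [ 0.2  0.  -6.1] 38.566281696640736
[ 1.   0.1 -6.3] [0.  0.1 0. ]
```

View pics/w23.png

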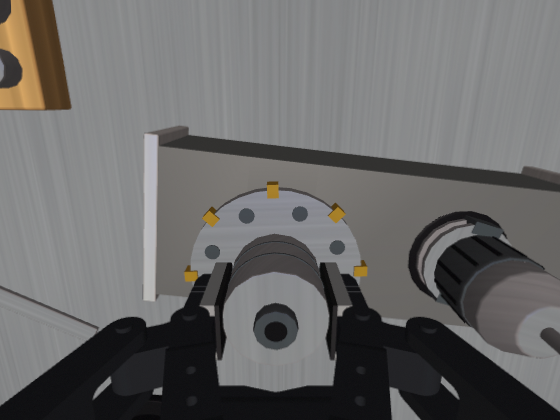

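View pics/s23z.png

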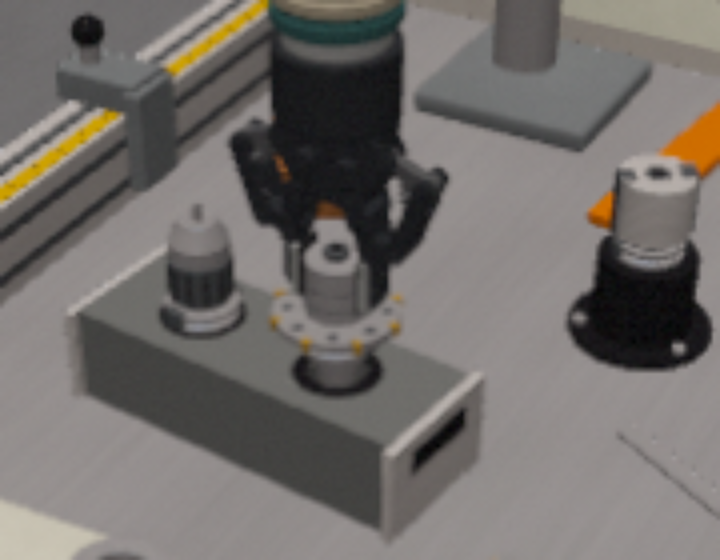

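The cone is in the rack's near socket, free. Lower the last 23 mm.

Request:
step_arm:
  commands:
    - [0,0,4,0,0,0,255]
    - [0,0,8,0,0,0,255]
    - [0,0,12,0,0,0,255]
    - [0,0,16,0,0,0,255]
    - [0,0,19.5,0,0,0,255]
    - [0,0,22,0,0,0,255]
    - [0,0,22,0,0,0,255]
    - [0,0,22,0,0,0,255]

```text
clock: 35.45
eef_pos: [583.8, -131.4, 122.5]
tool_rot: [3.142, -0.0, 1.571]
force: [-0.9, 0.4, -6.5]
width: 38.4
```

Request:
step_arm:
  commands:
    - [0,0,0.5,0,0,0,255]
    - [0,0,1,0,0,0,255]
    - [0,0,1.5,0,0,0,255]
    - [0,0,1.5,0,0,0,255]

```text
clock: 35.85
eef_pos: [583.8, -131.4, 121.8]
tool_rot: [3.141, -0.0, 1.571]
force: [-2.5, 0.5, 1.6]
width: 38.6
```

Request:
step_arm:
  commands:
    - [0,0,0,0,0,0,180]
    - [0,0,0,0,0,0,100]
    - [0,0,0,0,0,0,0]
    - [0,0,0,0,0,0,0]
    - [0,0,0,0,0,0,0]
    - [0,0,0,0,0,0,0]
    - [0,0,-5,0,0,0,0]
    - [0,0,-15,0,0,0,0]

```text
clock: 36.65
eef_pos: [583.2, -131.3, 135.9]
tool_rot: [-3.14, -0.0, 1.571]
force: [0.3, 0.3, -0.1]
width: 85.1
```

Request:
step_arm:
  commands:
    - [0,0,-25,0,0,0,0]
    - [0,0,-55,0,0,0,0]
    - [0,0,-85,0,0,0,0]
    - [0,0,-107,0,0,0,0]
    - [0,0,-117,0,0,0,0]
    - [0,0,-117,0,0,0,0]
    - [0,0,-117,0,0,0,0]

```text
clock: 37.35
eef_pos: [583.2, -131.2, 252.4]
tool_rot: [-3.14, -0.0, 1.571]
force: [-0.1, -0.1, 0.3]
width: 85.3
```

Run:
```python
from h import *
look("wrist","w24",(583.6,-131.5,132,20));
```

```text
37.35 [ 583.2 -131.2  252.4] [ 582.9 -131.2  251.8] [-3.1 -0.   1.6] [-0.1 -0.1  0.3] 85.28991377859529
(276, 213) [[74.0, 584.1, -132.0, 19.0], [73.0, 584.1, -131.5, 19.0], [69.1, 584.1, -131.0, 19.0]]
```

View pics/w24.png

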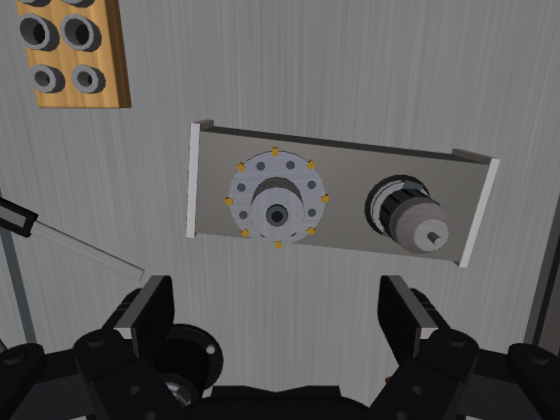

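Request:
step_arm:
  commands:
    - [-8,-4,0,0,0,0,0]
    - [-35,-18,0,0,0,0,0]
    - [-73,-37,0,0,0,0,0]
    - [-113,-57,0,0,0,0,0]
    - [-153,-77,0,0,0,0,0]
    - [-190,-96,0,0,0,0,0]
    - [-220,-111,0,0,0,0,0]
    - [-234.8,-119,0,0,0,0,0]

```text
clock: 38.2
eef_pos: [461.3, -370.0, 252.1]
tool_rot: [-3.139, 0.001, 1.565]
force: [-0.0, 0.3, -0.1]
width: 85.5
```

Request:
step_arm:
  commands:
    - [0,0,0,0,0,0,0]
    - [0,0,0,0,0,0,0]
    - [0,0,0,0,0,0,0]
    - [0,0,0,0,0,0,0]
    - [0,0,0,0,0,0,0]
    - [0,0,0,0,0,0,0]

```text
clock: 38.8
eef_pos: [465.2, -365.4, 253.0]
tool_rot: [3.141, -0.0, 1.572]
force: [0.6, -0.5, -0.9]
width: 85.5
```

Run:
```python
from h import *
look("wrist","w25",(464.7,-366.2,128,27));
```

```text
38.8 [ 465.2 -365.4  253. ] [ 465.  -365.7  253.1] [ 3.1 -0.   1.6] [ 0.6 -0.5 -0.9] 85.46868424758152
(274, 211) [[103.0, 465.2, -365.7, 26.5], [102.3, 465.7, -365.7, 26.5], [102.2, 465.2, -366.2, 26.5]]
```

The cutter stands upright in the rack at (584,−131.7); the rebate head is still at (465.3,−365.9) in the pot. Pick it up.

Request:
step_arm:
  commands:
    - [0.3,0.5,15,0,0,0,0]
    - [0.3,0.5,40,0,0,0,0]
    - [0.3,0.5,70,0,0,0,0]
    - [0.3,0.5,98,0,0,0,0]
    - [0.3,0.5,120,0,0,0,0]
    - [0.3,0.5,133,0,0,0,0]
    - [0.3,0.5,139.5,0,0,0,0]
    - [0.3,0.5,139.5,0,0,0,0]

```text
clock: 39.65
eef_pos: [465.1, -365.8, 113.2]
tool_rot: [-3.141, -0.0, 1.571]
force: [-0.9, 0.4, 0.4]
width: 85.5
```

Request:
step_arm:
  commands:
    - [0,0,0,0,0,0,0]
    - [0,0,0,0,0,0,0]
    - [0,0,0,0,0,0,100]
    - [0,0,0,0,0,0,200]
    - [0,0,0,0,0,0,255]
    - [0,0,0,0,0,0,255]
    - [0,0,0,0,0,0,255]
    - [0,0,0,0,0,0,255]

```text
clock: 40.45
eef_pos: [465.2, -366.0, 114.2]
tool_rot: [3.141, 0.0, 1.571]
force: [-1.4, 0.4, 5.5]
width: 52.9
```

Request:
step_arm:
  commands:
    - [0,0,0,0,0,0,255]
    - [0,0,0,0,0,0,255]

```text
clock: 40.65
eef_pos: [465.2, -366.0, 114.2]
tool_rot: [3.141, 0.0, 1.571]
force: [-0.6, 0.7, 5.4]
width: 52.5
```

Run:
```python
from h import *
look("wrist","w26",(465,-366,128,27));
```

```text
40.65 [ 465.2 -366.   114.2] [ 465.2 -366.1  114.2] [3.1 0.  1.6] [-0.6  0.7  5.4] 52.512349411767154
(274, 325) [[104.0, 465.5, -366.5, 26.5], [101.1, 465.5, -366.0, 26.5], [100.7, 465.0, -366.5, 26.5]]
```

View pics/w26.png

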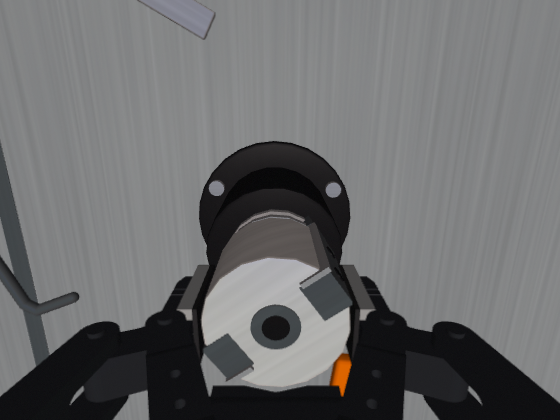

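Request:
step_arm:
  commands:
    - [0,0,-5,0,0,0,255]
    - [0,0,-16,0,0,0,255]
    - [0,0,-38,0,0,0,255]
    - [0,0,-65,0,0,0,255]
    - [0,0,-95,0,0,0,255]
    - [0,0,-126,0,0,0,255]
    - [0,0,-153,0,0,0,255]
    - [0,0,-168,0,0,0,255]

```text
clock: 41.5
eef_pos: [465.4, -366.0, 283.9]
tool_rot: [3.14, 0.001, 1.571]
force: [0.4, 0.2, -7.7]
width: 52.8
```

Request:
step_arm:
  commands:
    - [4,1,0,0,0,0,255]
    - [18,5,0,0,0,0,255]
    - [43,12,0,0,0,0,255]
    - [78,21,0,0,0,0,255]
    - [116,32,0,0,0,0,255]
    - [154,42,0,0,0,0,255]
    - [192,52,0,0,0,0,255]
    - [230,62,0,0,0,0,255]

```text
clock: 42.3
eef_pos: [526.1, -132.2, 279.7]
tool_rot: [-3.138, -0.002, 1.572]
force: [0.9, -0.4, -7.6]
width: 52.7
```

Request:
step_arm:
  commands:
    - [38,10,0,0,0,0,255]
    - [76,20,0,0,0,0,255]
    - [112,31,0,0,0,0,255]
    - [145,40,0,0,0,0,255]
    - [174,47,0,0,0,0,255]
    - [198,54,0,0,0,0,255]
    - [216,59,0,0,0,0,255]
    - [228,62,0,0,0,0,255]

```text
clock: 43.1
eef_pos: [588.2, 94.8, 280.1]
tool_rot: [-3.139, -0.001, 1.573]
force: [0.1, -0.0, -7.5]
width: 52.6
```

Request:
step_arm:
  commands:
    - [5,1,0,0,0,0,255]
    - [7.4,2.1,0,0,0,0,255]
    - [7.4,2.1,0,0,0,0,255]
    - [7.4,2.1,0,0,0,0,255]
    - [7.4,2.1,0,0,0,0,255]
    - [7.4,2.1,0,0,0,0,255]
    - [7.4,2.1,0,0,0,0,255]

```text
clock: 43.8
eef_pos: [591.3, 99.1, 281.6]
tool_rot: [3.142, 0.0, 1.57]
force: [0.4, 0.4, -6.5]
width: 52.7
```

Run:
```python
from h import *
look("wrist","w27",(591.3,99,296,27));
```

```text
43.8 [591.3  99.1 281.6] [591.3  99.3 281.6] [3.1 0.  1.6] [ 0.4  0.4 -6.5] 52.74605814824513
(275, 326) [[111.0, 591.8, 99.5, 26.0], [107.5, 591.3, 99.0, 26.0], [107.2, 591.3, 99.5, 26.0]]
```

View pics/w27.png

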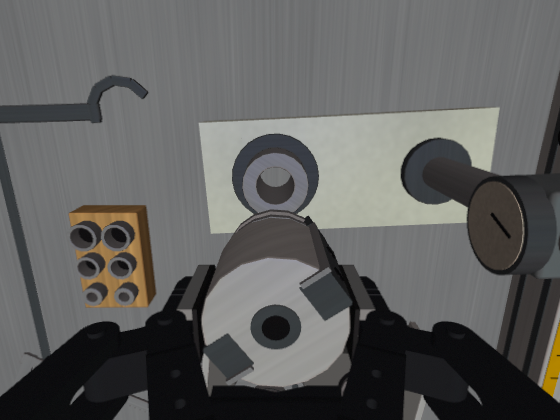

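The head hangs over the gauge socket, aligned within half a millimetre. Lower it.

Request:
step_arm:
  commands:
    - [-0.2,0,10,0,0,0,255]
    - [-0.2,0,32,0,0,0,255]
    - [-0.2,0,57,0,0,0,255]
    - [-0.2,0,80,0,0,0,255]
    - [-0.2,0,92,0,0,0,255]
    - [-0.2,0,94,0,0,0,255]
    - [-0.2,0,94,0,0,0,255]
    - [-0.2,0,94,0,0,0,255]

```text
clock: 44.65
eef_pos: [592.4, 99.5, 188.7]
tool_rot: [3.139, -0.001, 1.571]
force: [1.5, 0.4, -8.5]
width: 52.5
```

Request:
step_arm:
  commands:
    - [0,0,6,0,0,0,255]
    - [0,0,13,0,0,0,255]
    - [0,0,20,0,0,0,255]
    - [0,0,27,0,0,0,255]
    - [0,0,34,0,0,0,255]
    - [0,0,40,0,0,0,255]
    - [0,0,42,0,0,0,255]
    - [0,0,42,0,0,0,255]

```text
clock: 45.45
eef_pos: [591.1, 99.3, 145.0]
tool_rot: [-3.141, 0.0, 1.571]
force: [-0.2, 0.3, -7.6]
width: 52.8
```

Run:
```python
from h import *
look("side","s28"); print(ctrl.read_state()["force"],ctrl.read_state()["torque"])
im=cv2.imread("pics/s28.png"); cv2.imwrite("pics/s28z.png",cv2.resize(im[120:270,120:300],None,fx=4,fy=4))
```

```text
45.45 [591.1  99.3 145. ] [591.3  99.3 145.4] [-3.1  0.   1.6] [-0.2  0.3 -7.6] 52.806146985519526
[ 0.2  0.3 -7. ] [ 0. -0.  0.]
```

View pics/s28z.png

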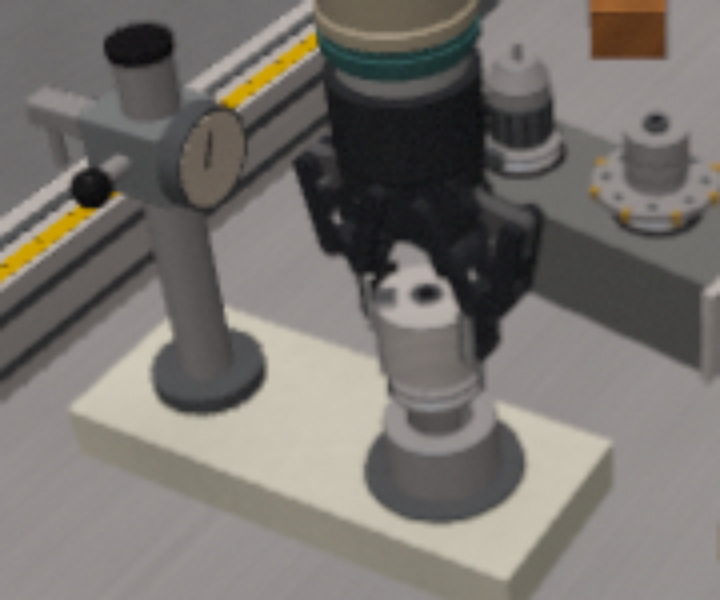

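The cone enters the gauge socket freely, with the gripper well clear of the dial. Lower the last 22 mm.

Request:
step_arm:
  commands:
    - [0,0,4,0,0,0,255]
    - [0,0,8,0,0,0,255]
    - [0,0,12,0,0,0,255]
    - [0,0,16,0,0,0,255]
    - [0,0,19,0,0,0,255]
    - [0,0,21,0,0,0,255]
    - [0,0,21,0,0,0,255]
    - [0,0,21,0,0,0,255]

```text
clock: 46.3
eef_pos: [591.5, 99.3, 124.5]
tool_rot: [3.141, -0.0, 1.571]
force: [0.7, 0.4, -7.4]
width: 52.4
```

Request:
step_arm:
  commands:
    - [0,0,0.5,0,0,0,255]
    - [0,0,1,0,0,0,255]
    - [0,0,1.5,0,0,0,255]
    - [0,0,1.5,0,0,0,255]

```text
clock: 46.7
eef_pos: [591.5, 99.4, 124.3]
tool_rot: [3.141, -0.0, 1.571]
force: [-2.7, -0.0, 4.8]
width: 52.7
```

Request:
step_arm:
  commands:
    - [0,0,0,0,0,0,180]
    - [0,0,0,0,0,0,100]
    - [0,0,0,0,0,0,0]
    - [0,0,0,0,0,0,0]
    - [0,0,0,0,0,0,0]
    - [0,0,0,0,0,0,0]
    - [0,0,-5,0,0,0,0]
    - [0,0,-15,0,0,0,0]

```text
clock: 47.5
eef_pos: [590.8, 99.2, 137.9]
tool_rot: [-3.14, 0.0, 1.571]
force: [0.1, 0.6, -0.3]
width: 85.1
```

Request:
step_arm:
  commands:
    - [0,0,-25,0,0,0,0]
    - [0,0,-55,0,0,0,0]
    - [0,0,-90,0,0,0,0]
    - [0,0,-120,0,0,0,0]
    - [0,0,-142,0,0,0,0]
    - [0,0,-150,0,0,0,0]
    - [0,0,-150,0,0,0,0]
    - [0,0,-150,0,0,0,0]

```text
clock: 48.3
eef_pos: [590.6, 99.2, 287.1]
tool_rot: [-3.14, 0.0, 1.571]
force: [-0.9, 0.4, -0.6]
width: 84.9
```

Run:
```python
from h import *
look("wrist","w30",(591.3,99.3,138,27)); look("side","s30"); look("scene","c30")
im=cv2.imread("pics/s30.png"); cv2.imwrite("pics/s30z.png",cv2.resize(im[110:410,110:400],None,fx=2,fy=2))
im=cv2.imread("pics/c30.png"); cv2.imwrite("pics/c30z.png",cv2.resize(im[140:330,200:430],None,fx=3,fy=3))
```

```text
48.3 [590.6  99.2 287.1] [590.5  99.2 286.7] [-3.1  0.   1.6] [-0.9  0.4 -0.6] 84.91439316724447
(276, 201) [[71.9, 591.8, 99.3, 26.0], [70.8, 592.3, 99.3, 26.0], [70.5, 591.8, 99.8, 26.0]]
48.35 [590.5  99.2 286.7] [590.5  99.3 286.5] [-3.1  0.   1.6] [ 0.5 -0.8  0.5] 85.35957207797904
48.4 [590.5  99.3 286.5] [590.6  99.2 286.6] [-3.1  0.   1.6] [-0.1  0.3 -0.5] 85.54680401129967
```

View pics/w30.png

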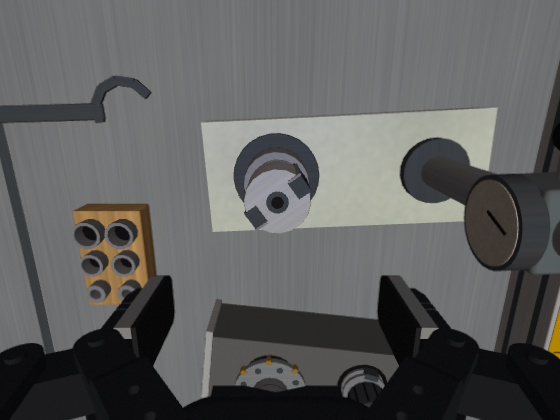

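View pics/s30z.png

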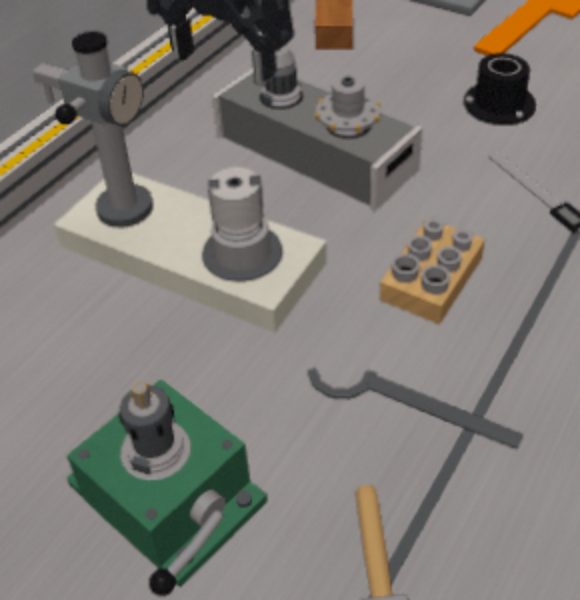

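View pics/c30z.png

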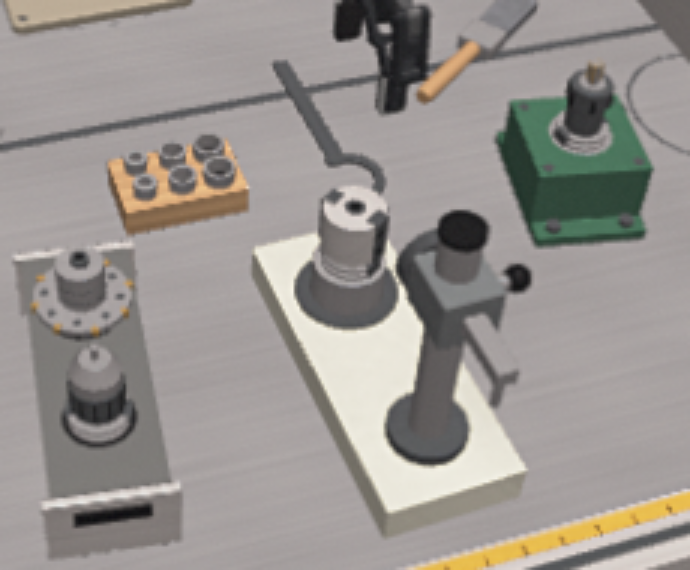

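All three holders stand upright with their flanges on the rims: the collet chuck in the fixture, the rebate head on the gauge and the cutter in the rack. The drill chuck is untouched, the pot is empty and the gripper is clear. Hand in.

```bash
python3 -c "
from cell import ctrl
print(ctrl.finish_job(), ctrl.read_state()['clock'])"
```

```text
the job is handed in; nothing more can be done
the job is handed in; nothing more can be done
```

All three holders are one station on, and the job is handed in at about 48 s of the 131 s allowed. I parked the rebate head in the pot, then moved the collet chuck to the fixture, the cutter to the near rack socket, and the rebate head from the pot to the gauge.

- **Seating:** each holder touched down within 1 mm of its expected height, with only a few newtons of contact. The side force stayed near 3 N or less in every reading.
- **Last pictures:** the wrist, side and scene views show all three upright on their rims and released. The drill chuck looks undisturbed, the pot is empty, and the open gripper is above the gauge touching nothing.
- **Checks that disagreed:** my circle fit failed on the collet chuck's dark nut, reading up to 6 mm off, so for that holder I relied on the picture. The rack socket also measured about 1.6 mm from where the collet chuck had stood, within the socket's play, and I placed the cutter by the socket measurement.

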